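# Unstack and sort the polished lamp fittings

## Task

Take the two stacks of fittings on the white plastic board apart and sort them: set the copper collar upright on the middle of the wooden block, the aluminium collar upright on the middle of the round black rubber pad and the domed black cap, dome up, in the middle of the steel dish. Lay the two big hex nuts flat in the blue tray, packed side by side so that a whole flat face of one lies against a flat face of the other. Leave the amber glass jar standing where it is.

Things in the scene. Friction and masses are not known exactly. Their poses are not given: they have to be found in the camera images.
- cap: Domed cap of black plastic, 31 mm diameter, 28 mm high: straight round side up to 16 mm, dome above it. At the start it stands on top of the taller stack (nut, collar, cap), about 48 mm above that nut's underside. Origin: centre of its flat underside; z up.
- copper_collar: Ring-shaped collar of reddish copper, 44 mm outside diameter, 22 mm high, with an 18 mm bore. At the start it lies on one of the two hex nuts, either one (roughly centred), and may have the black cap on top. Origin: centre of its underside; z up along its axis.
- alu_collar: Ring-shaped collar of pale grey aluminium, 44 mm outside diameter, 22 mm high, with an 18 mm bore. At the start it lies on one of the two hex nuts, either one (roughly centred), and may have the black cap on top. Origin: centre of its underside; z up along its axis.
- brass_nut: Large yellow brass hex nut, 54 mm across flats (62 mm across corners), 26 mm high, bore 34 mm through it. At the start it lies flat at the bottom of one of the two stacks, on a white plastic board 8 mm thick, under a collar; the two stacks stand 104 to 149 mm apart, centre to centre. Origin: centre of its underside; z up along the bore, x and y in the plane: its six flat faces look along its x axis and every 60 degrees from it.
- steel_nut: Large dark steel hex nut, 54 mm across flats (62 mm across corners), 26 mm high, bore 34 mm through it. At the start it lies flat at the bottom of one of the two stacks, on a white plastic board 8 mm thick, under a collar; the two stacks stand 104 to 149 mm apart, centre to centre. Origin: centre of its underside; z up along the bore, x and y in the plane: its six flat faces look along its x axis and every 60 degrees from it.
- wood_block: Fixed square block of pale wood, 80 x 80 mm and 15 mm high, place of the copper collar. Origin: centre of its underside (its top is 15 mm higher); z up.
- rubber_pad: Fixed round black rubber pad, 84 mm diameter, 6 mm thick, place of the aluminium collar. Origin: centre of its underside (its top is 6 mm higher); z up.
- dish: Fixed shallow round steel dish, 90 mm outside diameter, its rim 3 mm thick and 7 mm high in all, flat floor 3 mm above its underside; place of the cap. Origin: centre of its underside; z up.
- tray: Fixed blue plastic tray, open on top, 150 mm (its x) by 220 mm (its y, the long way) outside and 16 mm high, walls 4 mm, flat floor 4 mm above its underside; place of both nuts. Origin: centre of its underside; z up.
- glass_jar: Amber glass jar with a steel lid, 44 mm diameter, 85 mm high, standing loose near the far end of the row of three places; to be left alone. Origin: centre of its underside; z up.
Not all that is in view belongs to the job. Leave any red or turquoise look-alike of the wood_block alone.

How it is judged:
By the outcome, as a careful person would: the job done as asked, in the order asked, and still so for the second after the job is handed in, with the robot touching nothing.
It also fails if it takes over 141 s, if anything falls off the work surface, if the arm or the gripper's body presses on something with over 40 N, if the wrist force passes 120 N, or if a joint passes its speed limit or range.

## Robot

A 6-joint arm with a two-finger parallel gripper is mounted at the origin on the work surface. World frame = base frame: x ahead of the robot, y to its left, z up, the work surface at z = 0. Lengths are in mm, angles in rad, forces in N, time in s.
With the tool pointing down it reaches from about 350 to 875 mm from the base axis. Payload 4.2 kg.
Tool frame: the origin (TCP) lies between the finger pads; the fingertips stand 17 mm ahead of it and the grasp point (between the pads) lies 2 mm behind it (nose_length is the distance from the TCP to the fingertips, in mm); z points along the fingers, y is the direction in which the jaws open and shut (so a half turn about z gives the same grasp; the last joint's range is limited). The gripper opens to 85 mm and grips with 20 to 120 N. Pads are 22 mm wide; open, the fingers measure 114 mm over their backs; the gripper's body (76 mm by 85 mm) begins 54 mm behind the grasp point. The pads swing forward as they close: fully open they stand 13 mm farther back than shut.
Start: joints at [-0.968, 0.385, 0.008, 0, -1.194, -0.259], TCP at [210.682, -588.398, 248.312] pointing down, gripper open.
Joint ranges: [-3.14, 3.14], [-1.21, 2.06], [-1.07, 1.41], [-3.16, 2.05], [-2.99, -0.16], [-3.1, 3.1]. Speed limits (rad/s): [2.79, 2.79, 3.14, 3.14, 3.14, 3.14].

## Interface

Orientations are given as a unit quaternion [x, y, z, w].
In Python, from bench import * gives the robot as it stands.
- The arm moves only by the tool jog_arm, never from a script. Its argument "increments" is a list of rows, each a list of 4 numbers: the shift along the tool's x, y, z in m, then the turn about the tool's z in degrees. A call has 1 to 10 rows; each row is the pose to reach, as a shift and turn from the pose measured when the call began, along the tool's axes at that moment; what a row does not reach only later rows make up. A row lasts 1/8 s, in which the tool goes at most 62.5 mm and 10.7 degrees, less where a joint would pass 70% of its speed; a pose out of reach is approached as far as the arm can. A call with a gripper value outside its range is refused whole. "hand" is the gripper's target within -1 to 1 (fully open at 1, half-way at 0, shut at -1), set as the call begins (left out, the last holds). The fingers move at their own pace and stop on an object; the grip force is fixed at half the most. Time passes only in rows, so rows that repeat a pose let the fingers close. It gives the time, the measured TCP pose, the force and the opening at its end, in the units of the state.
- read_state(): the state, without advancing time (a new reading comes with each control period).
- get_image(name): name is "scene" or "top"; returns the picture (420x560x3 uint8, red, green, blue); there is no depth.
- calibration(name): a dict with "fx", "fy", "cx", "cy" (pixels), "position" and "rotation" of the camera in the world. Camera axes: x right, y up, looking along -z (the intrinsics and any distortion apply to the point x, -y, -z); pixel columns grow to the right and rows downward; lengths in mm; the calibration is good to about 2 mm. A picture is of the moment at which its call begins. calibration takes no time and is no camera call.
- job_done(): hands the job in, once; it reports no verdict.
The state is a dict: "clock": time; "joints": joint angles; "joint_vel": joint speeds; "joint_efforts": joint torques, N m; "position": TCP position; "ee_rot": TCP orientation; "contact_force": force on the tool from outside, world axes, zero at the start; "wrist_torque": the same for the moment, N m; "gripper_width": finger opening in mm.
Only numpy, scipy, OpenCV 4.12 (cv2) and the standard library are available. Lean on these libraries where they do the work, as an engineer would, in place of code of your own. Each camera call takes 0.05 s, during which the arm holds its last target.

## Working session

There is one attempt and no reset: what is moved stays moved. The work goes in short steps, Python scripts to look and compute and a tool call to move; the robot and the scene stay as the last step left them, time stands still between calls to the robot, and variables do not carry over. Pictures are saved under pics/ and viewed, and the job is handed in when it is done.

Besides the shell and the picture viewer there is one more tool, called after "Request:" as name(argument=value, ...), one argument or row to a line, values as JSON. jog_arm: Moves the arm, as the interface text tells. Its arguments: {"type":"object","properties":{"increments":{"type":"array"},"hand":{"type":"number"}},"required":["increments"]}

```bash
mkdir -p pics; ls; python3 - <<'E'
from bench import *
import cv2
for n in("scene","top"):
    im=get_image(n); cv2.imwrite(f"pics/{n}0.png",im[:,:,::-1]); c=calibration(n); print(n,c)
print(read_state())
E
```

```text
pics
scene {'fx': 386.95563744870555, 'fy': 386.95563744870555, 'cx': 277.62140985977425, 'cy': 206.96358106936043, 'position': array([1008.80095417,  432.74861141,  573.18953355]), 'rotation': array([0.18325156, 0.40809085, 0.81476346, 0.36883768])}
top {'fx': 538.451975475279, 'fy': 538.451975475279, 'cx': 275.7244502796732, 'cy': 199.20079318313, 'position': array([3.64127697e+02, 6.63770815e-01, 1.43787941e+03]), 'rotation': array([-0.03067273,  0.04090136,  0.709838  , -0.70250713])}
{'clock': 0.1, 'joints': array([-9.68379507e-01,  3.85454957e-01,  6.78672708e-03, -4.44193965e-04,
       -1.19401731e+00, -2.58601125e-01]), 'joint_vel': array([-0.00014232, -0.00257074,  0.00241637,  0.00155355,  0.00038081,
        0.00014988]), 'joint_efforts': array([-7.78420635e-04, -3.93317878e+01,  1.88928276e+01,  4.19797495e+00,
       -2.59228080e-03,  5.01222274e-06]), 'position': array([ 210.53368042, -587.95676249,  247.35398421]), 'ee_rot': array([-1.70981602e-01,  9.85273747e-01,  9.44568763e-04, -2.06612117e-04]), 'contact_force': array([ 0.7218519 , -0.42872379,  0.27190659]), 'wrist_torque': array([ 0.00841506, -0.03848025,  0.01354153]), 'gripper_width': 85.79505866310845}
```

View pics/scene0.png

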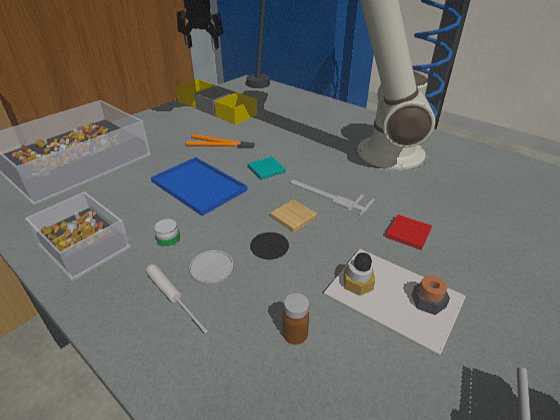

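View pics/top0.png

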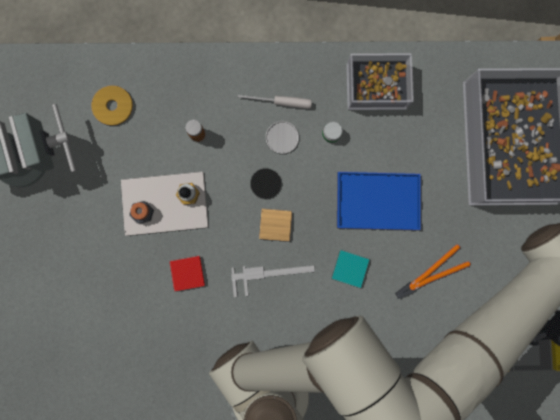

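```bash
cat > h.py <<'E'
from bench import *
import cv2, numpy as np
from scipy.spatial.transform import Rotation as R
def cam(n):
    c=calibration(n); return c,R.from_quat(c["rotation"]).as_matrix(),np.array(c["position"])
def proj(n,P):
    c,M,p=cam(n); q=(np.atleast_2d(P)-p)@M
    return np.c_[c["cx"]+c["fx"]*q[:,0]/-q[:,2], c["cy"]+c["fy"]*(-q[:,1])/-q[:,2]]
def ray(n,uv):
    c,M,p=cam(n); uv=np.atleast_2d(uv).astype(float)
    d=np.c_[(uv[:,0]-c["cx"])/c["fx"],-(uv[:,1]-c["cy"])/c["fy"],-np.ones(len(uv))]@M.T
    return p,d
def cast(n,uv,z):
    p,d=ray(n,uv); return p+d*((z-p[2])/d[:,2])[:,None]
def tri(uvt,uvs):
    p1,d1=ray("top",uvt);p2,d2=ray("scene",uvs);d1=d1[0]/np.linalg.norm(d1);d2=d2[0]/np.linalg.norm(d2)
    t=np.linalg.lstsq(np.c_[d1,-d2],p2-p1,rcond=None)[0]
    a=p1+d1*t[0];b=p2+d2*t[1]; return (a+b)/2,np.linalg.norm(a-b)
def crop(im,x0,y0,x1,y1,s,fn):
    o=cv2.resize(im[y0:y1,x0:x1],None,fx=s,fy=s,interpolation=cv2.INTER_CUBIC); cv2.imwrite(fn,o[:,:,::-1])
E
python3 - <<'E'
from h import *
print(proj("top",[[0,0,0],[210.7,-588,248]]),proj("scene",[[0,0,0],[210.7,-588,248]]))
for nm,t,s in [("block",(276,225),(293,214)),("pad",(266,183),(269,245)),("dish",(282,138),(211,266)),("tray",(379,201),(199,185)),("steel",(141,211),(431,290)),("brass",(188,193),(361,268))]:
    print(nm,cast("top",t,10),cast("scene",s,10))
im=cv2.imread("pics/top0.png")[:,:,::-1]; crop(im,110,160,220,245,7,"pics/ct.png")
im=cv2.imread("pics/scene0.png")[:,:,::-1]; crop(im,320,235,475,350,5,"pics/cs.png")
E
```

```text
[[269.80618125 395.36278017]
 [538.1884141  321.5059587 ]] [[390.33966897 151.89136804]
 [201.77630201  46.64715293]]
block [[440.32177117 -20.79373521  10.        ]] [[442.59175816 -18.97430535  10.        ]]
pad [[552.90015637   4.68927321  10.        ]] [[560.02326814  11.22381788  10.        ]]
dish [[674.87810812 -39.59348938  10.        ]] [[683.25418094 -34.71634009  10.        ]]
tray [[ 501.61795786 -296.74057093   10.        ]] [[ 509.49639632 -283.86617136   10.        ]]
steel [[481.1389657  336.63801836  10.        ]] [[451.26470077 325.15344178  10.        ]]
brass [[527.97405879 212.59566649  10.        ]] [[488.77842342 195.68877058  10.        ]]
```

View pics/ct.png

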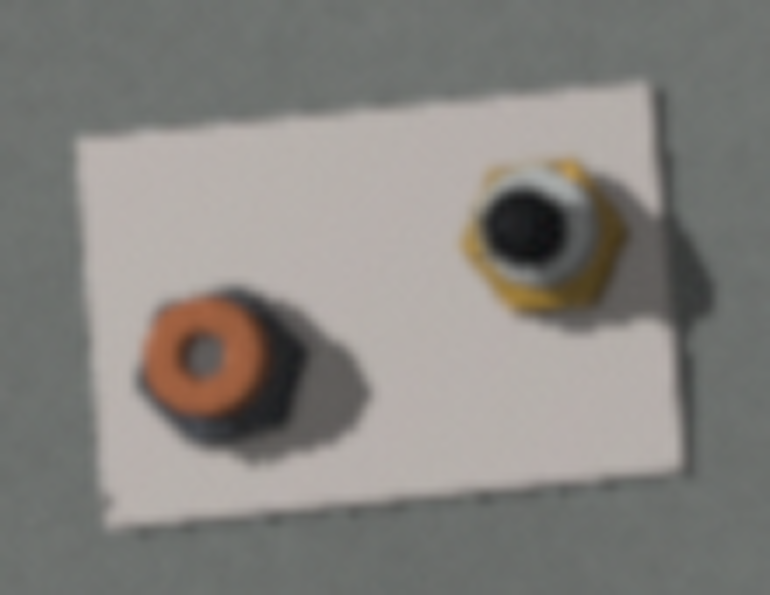

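View pics/cs.png

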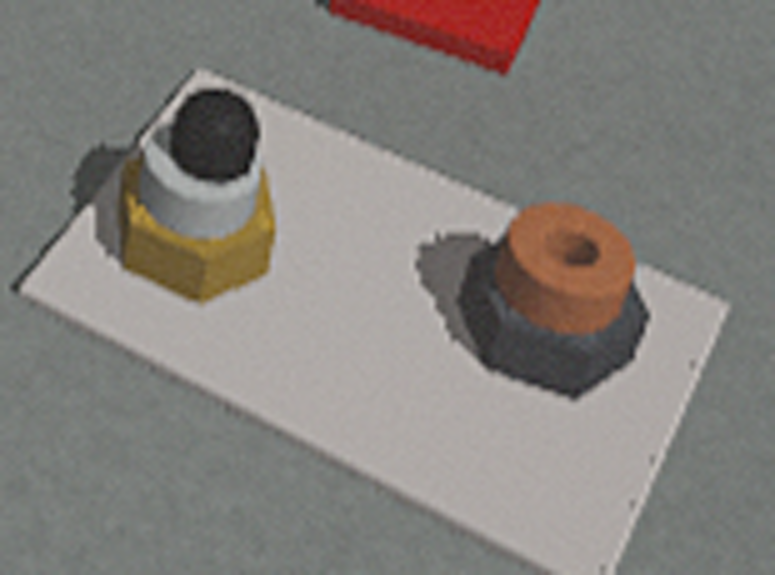

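```bash
python3 - <<'E'
from h import *
import bench; print([x for x in dir(bench) if not x.startswith('__')])
def seg(n,uv,lo,hi,rad):
    im=cv2.imread(f"pics/{n}0.png"); hsv=cv2.cvtColor(im,cv2.COLOR_BGR2HSV)
    m=cv2.inRange(hsv,np.array(lo),np.array(hi)); k=np.zeros_like(m); cv2.circle(k,uv,rad,255,-1); m&=k
    m=cv2.morphologyEx(m,cv2.MORPH_CLOSE,np.ones((3,3)))
    cs,_=cv2.findContours(m,cv2.RETR_EXTERNAL,cv2.CHAIN_APPROX_NONE)
    return max(cs,key=cv2.contourArea)
for n in("top","scene"):
    im=cv2.imread(f"pics/{n}0.png");hsv=cv2.cvtColor(im,cv2.COLOR_BGR2HSV)
    for nm,t,s in [("block",(276,225),(293,214)),("pad",(266,183),(269,245)),("dish",(282,138),(211,266)),("tray",(379,201),(199,185)),("bg",(300,300),(300,320)),("board",(150,188),(360,300))]:
        uv=t if n=="top" else s; print(n,nm,hsv[uv[1],uv[0]])
spec={"block":(0,60,60,30,255,255),"tray":(100,120,30,130,255,255),"pad":(0,0,0,180,255,45)}
for nm,t,s,r,z in [("block",(276,225),(293,214),28,15),("pad",(266,183),(269,245),28,6),("tray",(379,201),(199,185),60,16)]:
    sp=spec[nm]
    for n,uv in(("top",t),("scene",s)):
        c=seg(n,uv,sp[:3],sp[3:],r)
        P=cast(n,c[:,0,:]+0.0,z)[:,:2].astype(np.float32)
        if nm=="pad": e=cv2.fitEllipse(P); print(nm,n,e)
        else: print(nm,n,cv2.minAreaRect(P))
E
```

```text
['IKError', 'calibration', 'get_image', 'job_done', 'nose_length', 'read_state']
top block [ 17 118 162]
top pad [90  7 35]
top dish [ 15   3 153]
top tray [109 200 153]
top bg [ 60   9 114]
top board [  9  14 184]
scene block [ 19 109 173]
scene pad [ 0 10 51]
scene dish [ 20   5 153]
scene tray [110 196 161]
scene bg [ 14 175 121]
scene board [ 15  12 175]
block top ((441.60064697265625, -18.847023010253906), (82.36834716796875, 81.48308563232422), 85.14131164550781)
block scene ((448.4246520996094, -13.470130920410156), (90.28816986083984, 90.205078125), 84.3795166015625)
pad top ((552.7730712890625, 5.417942523956299), (74.87493133544922, 77.03705596923828), 146.95025634765625)
pad scene ((570.8225708007812, -1.9458808898925781), (41.58613967895508, 63.84025573730469), 135.98434448242188)
tray top ((502.7824401855469, -294.5765380859375), (221.21255493164062, 150.6148223876953), 87.93712615966797)
tray scene ((509.70867919921875, -286.0660095214844), (235.56260681152344, 159.13172912597656), 87.98969268798828)
```

```bash
cat > m.py <<'E'
from h import *
def mask(im,f):
    hsv=cv2.cvtColor(im,cv2.COLOR_RGB2HSV).astype(int); return (f(hsv[...,0],hsv[...,1],hsv[...,2])*255).astype(np.uint8)
def big(m,uv,rad,close=3):
    k=np.zeros_like(m); cv2.circle(k,uv,rad,255,-1); m=m&k
    if close:m=cv2.morphologyEx(m,cv2.MORPH_CLOSE,np.ones((close,close)))
    cs,_=cv2.findContours(m,cv2.RETR_EXTERNAL,cv2.CHAIN_APPROX_NONE)
    return max(cs,key=cv2.contourArea)[:,0,:]
E
python3 - <<'E'
from m import *
T=cv2.imread("pics/top0.png")[:,:,::-1].copy();S=cv2.imread("pics/scene0.png")[:,:,::-1].copy()
def P(n,c,z): return cast(n,c,z)[:,:2].astype(np.float32)
c=big(mask(T,lambda h,s,v:v<70),(266,183),28); print("pad",cv2.fitEllipse(P("top",c,6)))
c=big(mask(T,lambda h,s,v:v>135),(282,138),22); print("dish",cv2.fitEllipse(P("top",c,7)))
c=big(mask(T,lambda h,s,v:(h<16)&(s>100)&(v>60)),(141,211),16,5); print("cop",cv2.fitEllipse(P("top",c,56)),c.mean(0))
c=big(mask(T,lambda h,s,v:(h<14)&(s<40)&(v>140)),(165,205),70,7); print("board",cv2.minAreaRect(P("top",c,8)))
c=big(mask(T,lambda h,s,v:(v<60)),(185,192),8,3); print("cap",cv2.fitEllipse(P("top",c,74)))
c=big(mask(T,lambda h,s,v:((h>15)&(h<30)&(s>90))),(188,193),16,9); 
print("brass hull",cv2.minAreaRect(P("top",c,34)),cv2.minEnclosingCircle(P("top",c,34)))
# scene
c=big(mask(S,lambda h,s,v:v<75),(269,245),24); print("pad S",cv2.fitEllipse(P("scene",c,6)))
c=big(mask(S,lambda h,s,v:(h<16)&(s>100)&(v>60)),(431,290),22,5)
print("jar T",cast("top",(194,124),85),"S",cast("scene",(296,299),85), cast("scene",(296,338),0))
# overlay
W=[]
for z,(cx,cy),r in[(15,(441.6,-18.8),40),(16,(502.8,-294.6),0)]:
    a=np.radians(2)
    h=(40,40) if r else (75,110)
    W+= [(cx+sx*h[0]*np.cos(a)-sy*h[1]*np.sin(a),cy+sx*h[0]*np.sin(a)+sy*h[1]*np.cos(a),z) for sx in(-1,1) for sy in(-1,1)]
t=np.linspace(0,2*np.pi,40)
W+=list(np.c_[552.8+42*np.cos(t),5.4+42*np.sin(t),6+0*t])
O=cv2.resize(S,None,fx=4,fy=4)
for u,v in proj("scene",W): cv2.circle(O,(int(u*4+2),int(v*4+2)),3,(0,255,0),-1)
cv2.imwrite("pics/ov.png",O[560:1160,540:1340,::-1])
E
```

```text
pad ((552.4898071289062, 5.373307704925537), (79.3870849609375, 81.63166809082031), 155.93370056152344)
dish ((677.4637451171875, -40.8270149230957), (77.63178253173828, 83.48780822753906), 37.47209930419922)
cop ((478.4640808105469, 330.693115234375), (41.01289367675781, 42.69060134887695), 7.357158184051514) [139.04166667 210.54166667]
board ((502.3211669921875, 277.92144775390625), (149.55174255371094, 218.142333984375), 5.22831916809082)
cap ((522.308837890625, 210.61705017089844), (23.230796813964844, 27.457069396972656), 158.9987335205078)
brass hull ((514.3512573242188, 208.66995239257812), (36.74150466918945, 58.02107620239258), 15.18043327331543) ((523.5401000976562, 211.3292999267578), 29.18704605102539)
pad S ((556.6686401367188, 8.142109870910645), (81.71005249023438, 82.57586669921875), 18.97035789489746)
jar T [[696.76366197 187.10968142  85.        ]] S [[685.28270473 185.46914074  85.        ]] [[694.08011794 195.49482482   0.        ]]
```

View pics/ov.png

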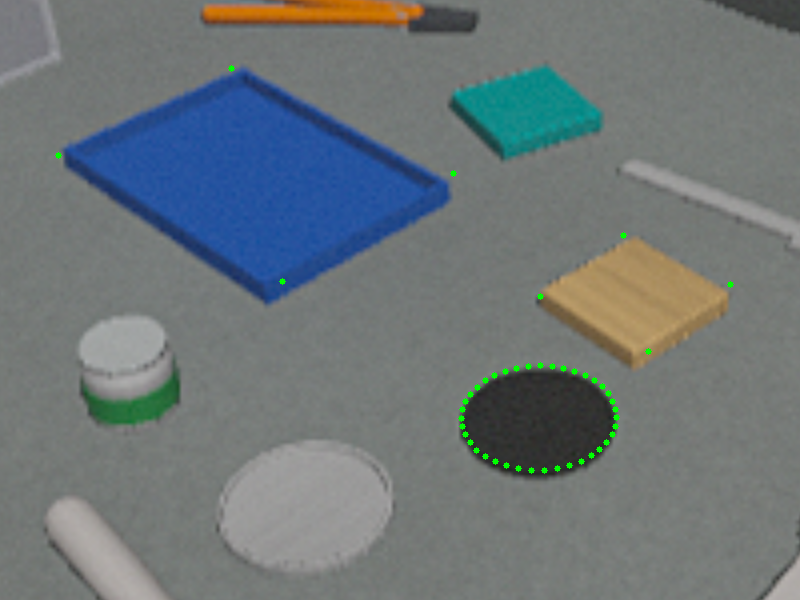

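```bash
cat >> h.py <<'E'
def inc(x,y,z,jaw=None,s=None):
    s=s or read_state(); M=R.from_quat(s["ee_rot"]).as_matrix(); p=np.array(s["position"])
    d=M.T@(np.array([x,y,z])-p)/1000
    a=np.degrees(np.arctan2(M[1,1],M[0,1])); 
    t=0 if jaw is None else (lambda e:(e+90)%180-90)(a-jaw)
    print("tilt",np.round(M[:,2],3),"pos",np.round(p,1),"jaw",round(a,1),"->inc",np.round(d,4),"turn",round(t,1))
E
python3 - <<'E'
from h import *
print(nose_length)
print("cop bore",tri((139.0,210.3),(434.4,284.4)))
print("cap",tri((184.7,192.6),(363.2,262)))
for p in[(484,332,56),(480,328,56),(524,208,84)]: print(p,proj("scene",p),proj("top",p))
inc(520,-100,250); inc(481,330,200,None)
E
```

```text
17.0
cop bore (array([479.13606067, 332.06750323,  54.15193336]), np.float64(1.4019864049454347))
cap (array([522.81834385, 213.1907158 ,  63.90815729]), np.float64(0.34773477448179685))
(484, 332, 56) [[433.02614032 285.19924429]] [[138.6176508  208.44786181]]
(480, 328, 56) [[431.79418779 282.76305847]] [[140.15961129 209.98617524]]
(524, 208, 84) [[361.719826  253.0927746]] [[185.47452194 191.24654851]]
tilt [-0.001  0.002 -1.   ] pos [ 210.5 -588.   247.4] jaw 109.7 ->inc [-0.4558  0.3552 -0.002 ] turn 0
tilt [-0.001  0.002 -1.   ] pos [ 210.5 -588.   247.4] jaw 109.7 ->inc [-0.5639  0.7731  0.0488] turn 0
```

Request:
jog_arm(
  increments=[
    [-0.456,0.355,0,0],
    [-0.456,0.355,0,0],
    [-0.456,0.355,0,0],
    [-0.456,0.355,0,0],
    [-0.456,0.355,0,0],
    [-0.456,0.355,0,0],
    [-0.564,0.773,0.03,0],
    [-0.564,0.773,0.03,0],
    [-0.564,0.773,0.03,0],
    [-0.564,0.773,0.03,0],
  ],
  hand=1,
)

```text
clock: 1.35
position: [439.8, -21.7, 235.9]
ee_rot: [-0.171, 0.985, 0.001, -0.0]
contact_force: [2.1, -0.4, 0.6]
gripper_width: 85.7
```

```bash
python3 - <<'E'
from h import *
inc(479.5,331.5,130)
print(read_state()["clock"])
E
```

```text
tilt [-0.001  0.002 -1.   ] pos [439.8 -21.7 235.9] jaw 109.7 ->inc [-0.1563  0.3189  0.1065] turn 0
1.35
```

Request:
jog_arm(
  increments=[
    [-0.156,0.319,0.06,0],
    [-0.156,0.319,0.06,0],
    [-0.156,0.319,0.06,0],
    [-0.156,0.319,0.06,0],
    [-0.156,0.319,0.06,0],
    [-0.156,0.319,0.06,0],
    [-0.156,0.319,0.06,0],
    [-0.156,0.319,0.106,0],
    [-0.156,0.319,0.106,0],
    [-0.156,0.319,0.106,0],
  ],
)

```text
clock: 2.6
position: [479.8, 331.2, 131.8]
ee_rot: [-0.171, 0.985, 0.001, 0.001]
contact_force: [0.4, 0.2, 0.5]
gripper_width: 85.4
```

```bash
python3 - <<'E'
from h import *
inc(479.5,331.5,56)
for n in("scene","top"):
    im=get_image(n); cv2.imwrite(f"pics/{n}1.png",im[:,:,::-1])
    if n=="scene": crop(im,340,150,500,350,3,"pics/c1.png")
    else: crop(im,90,140,250,260,5,"pics/c1t.png")
E
```

```text
tilt [ 0.001  0.002 -1.   ] pos [479.8 331.2 131.8] jaw 109.7 ->inc [0.0003 0.0002 0.0758] turn 0
```

View pics/c1.png

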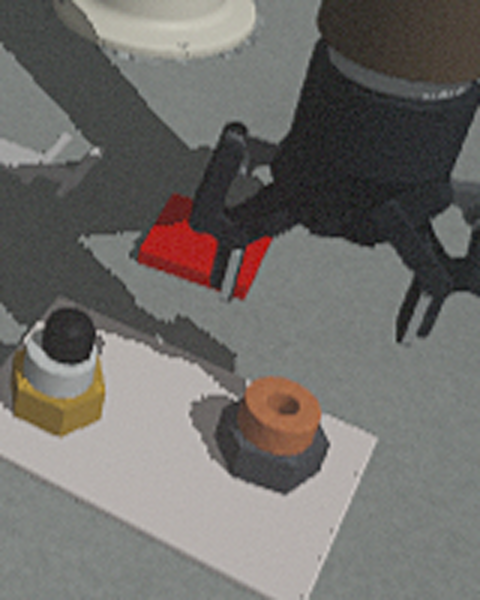

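View pics/c1t.png

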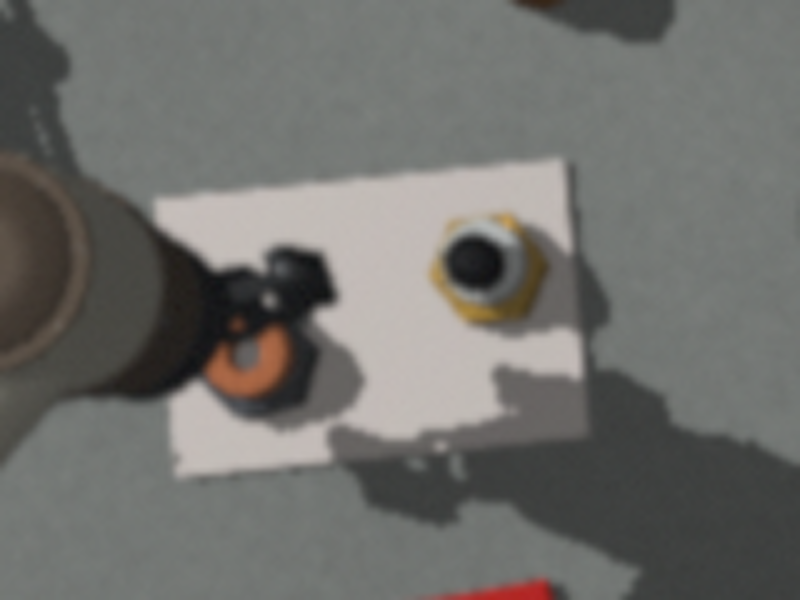

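```bash
python3 - <<'E'
from h import *
a=np.radians(109.7)
for h in(4,17):
  for s in(-1,1):
    for w in (43,50):
      P=[479.8+s*w*np.cos(a),331.2+s*w*np.sin(a),131.8-h]; print(h,s,w,proj("scene",P),proj("top",P))
E
```

```text
4 -1 43 [[416.99022718 247.40594671]] [[148.63017344 201.59250585]]
4 -1 50 [[412.69164411 246.36661195]] [[151.35557206 200.60274316]]
4 1 43 [[472.13122466 260.73823656]] [[115.03207523 213.79407662]]
4 1 50 [[476.81810882 261.87145687]] [[112.28798164 214.79062863]]
17 -1 43 [[415.3590662  253.03809845]] [[149.7970978  202.10360739]]
17 -1 50 [[411.11633106 251.99332696]] [[152.49560584 201.12337261]]
17 1 43 [[469.75534598 266.43315621]] [[116.53161179 214.18731654]]
17 1 50 [[474.37650931 267.57111546]] [[113.8147748  215.17420932]]
```

Request:
jog_arm(
  increments=[
    [0,0,0.04,0],
    [0,0,0.06,0],
    [0,0,0.078,0],
    [0,0,0.078,0],
    [0,0,0.078,0],
  ],
  hand=0.6,
)

```text
clock: 3.32
position: [481.0, 332.7, 56.1]
ee_rot: [-0.171, 0.985, 0.003, 0.002]
contact_force: [0.8, -0.4, 1.2]
gripper_width: 68.2
```

Request:
jog_arm(
  increments=[
    [0,0,0,0],
    [0,0,0,0],
    [0,0,0,0],
    [0,0,0,0],
    [0,0,0,0],
    [0,0,0,0],
    [0,0,0,0],
    [0,0,0,0],
  ],
  hand=-1,
)

```text
clock: 4.32
position: [481.8, 333.3, 58.2]
ee_rot: [-0.171, 0.985, 0.003, 0.004]
contact_force: [-1.0, -1.0, 6.2]
gripper_width: 41.5
```

```bash
python3 - <<'E'
from h import *
inc(479.5,331.5,56)
s=read_state();print(s["contact_force"],s["wrist_torque"],s["gripper_width"])
im=get_image("scene");crop(im,360,180,500,330,4,"pics/c2.png")
E
```

```text
tilt [ 0.006  0.008 -1.   ] pos [481.8 333.3  58.2] jaw 109.7 ->inc [ 0.0028 -0.0009  0.0022] turn 0
[-0.99346259 -0.98385744  6.15962463] [-0.35933778  0.30065337  0.05606593] 41.519072016065095
```

View pics/c2.png

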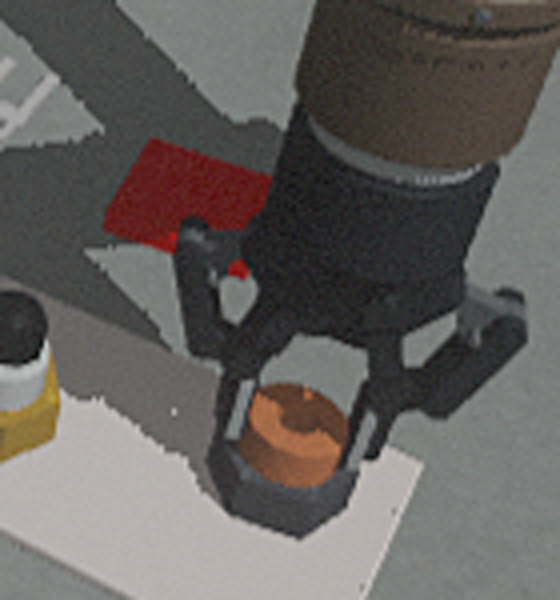

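Request:
jog_arm(
  increments=[
    [0,0,-0.01,0],
    [0,0,-0.05,0],
    [0,0,-0.1,0],
    [0,0,-0.1,0],
    [0,0,-0.1,0],
  ],
)

```text
clock: 5.0
position: [480.3, 332.0, 157.8]
ee_rot: [-0.171, 0.985, 0.003, 0.003]
contact_force: [-1.2, -0.7, -2.6]
gripper_width: 41.8
```

```bash
python3 - <<'E'
from h import *
inc(443,-17.5,160)
s=read_state();print(s["contact_force"],s["gripper_width"])
im=get_image("scene");cv2.imwrite("pics/s3.png",im[:,:,::-1]);crop(im,320,130,500,330,3,"pics/c3.png")
im=get_image("top");cv2.imwrite("pics/t3.png",im[:,:,::-1]);crop(im,100,150,220,250,6,"pics/c3t.png")
E
```

```text
tilt [ 0.005  0.007 -1.   ] pos [480.3 332.  157.8] jaw 109.7 ->inc [ 0.1529 -0.3164 -0.0049] turn 0
[-1.19883984 -0.70112626 -2.63892281] 41.81009466002804
```

View pics/c3.png

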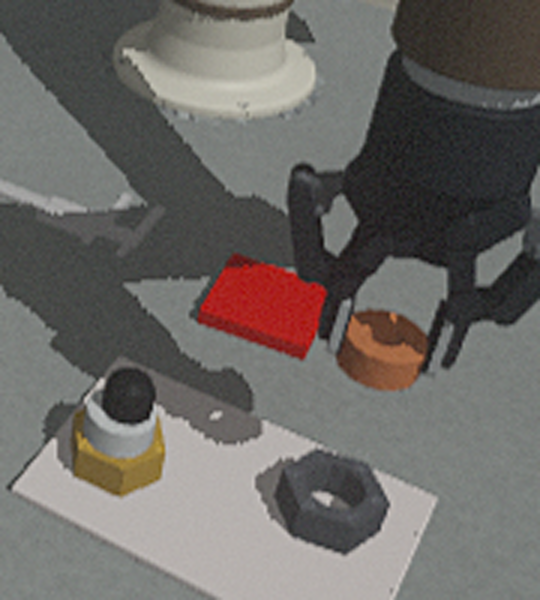

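Request:
jog_arm(
  increments=[
    [0.153,-0.316,-0.02,0],
    [0.153,-0.316,-0.02,0],
    [0.153,-0.316,-0.02,0],
    [0.153,-0.316,-0.02,0],
    [0.153,-0.316,-0.02,0],
    [0.153,-0.316,-0.02,0],
    [0.153,-0.316,0.05,0],
    [0.153,-0.316,0.08,0],
    [0.153,-0.316,0.08,0],
    [0.153,-0.316,0.08,0],
  ],
)

```text
clock: 6.35
position: [443.9, -16.8, 75.3]
ee_rot: [-0.172, 0.985, 0.002, 0.003]
contact_force: [0.7, -0.1, -2.1]
gripper_width: 41.8
```

```bash
python3 - <<'E'
from h import *
inc(443,-17.5,41)
im=get_image("scene");cv2.imwrite("pics/s4.png",im[:,:,::-1]);crop(im,230,110,370,250,4,"pics/c4.png")
im=get_image("top");cv2.imwrite("pics/t4.png",im[:,:,::-1]);crop(im,220,170,340,270,5,"pics/c4t.png")
E
```

```text
tilt [ 0.004  0.005 -1.   ] pos [443.9 -16.8  75.3] jaw 109.8 ->inc [ 0.0013 -0.0005  0.0343] turn 0
```

View pics/c4.png

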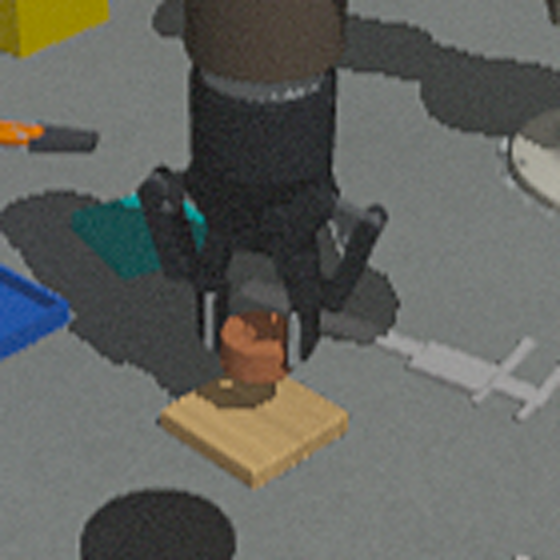

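View pics/c4t.png

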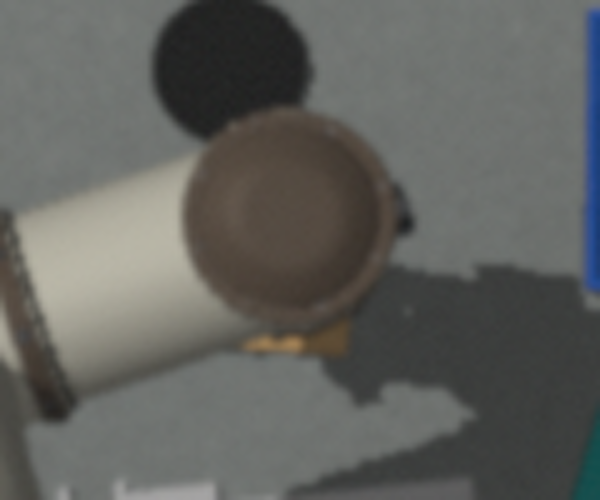

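Request:
jog_arm(
  increments=[
    [0.001,0,0.02,0],
    [0.001,0,0.032,0],
    [0.001,0,0.034,0],
    [0.001,0,0.034,0],
    [0.001,0,0.034,0],
  ],
)

```text
clock: 7.08
position: [444.1, -16.5, 42.6]
ee_rot: [-0.172, 0.985, 0.002, 0.004]
contact_force: [0.7, 0.5, -2.5]
gripper_width: 41.8
```

```bash
python3 - <<'E'
from h import *
inc(443,-17.5,39)
print(read_state()["contact_force"])
im=get_image("scene");cv2.imwrite("pics/s5.png",im[:,:,::-1]);crop(im,260,170,330,240,8,"pics/c5.png")
print(cast("scene",(293.5,214),15))
E
```

```text
tilt [ 0.008  0.006 -1.   ] pos [444.1 -16.5  42.6] jaw 109.8 ->inc [ 0.0014 -0.0006  0.0036] turn 0
[ 0.70843827  0.51414976 -2.52405352]
[[446.84576808 -14.08049644  15.        ]]
```

View pics/c5.png

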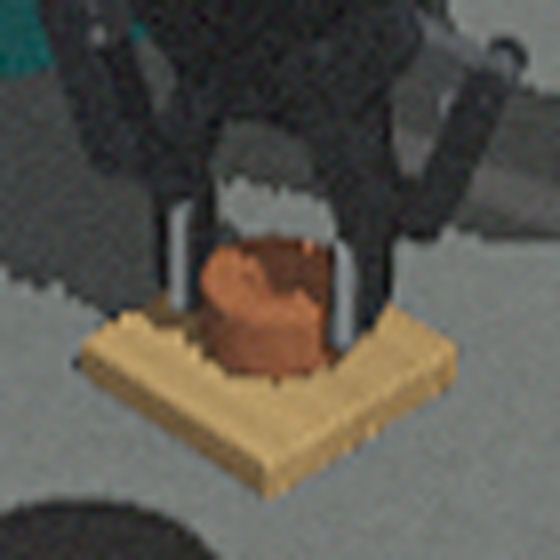

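```bash
python3 - <<'E'
from h import *
for uv in [(293.1,205.6),(293.1,204.6)]: print(cast("scene",uv,40))
# block corners L,R,front top
print(cast("scene",[(260+80/8,170+352/8),(260+457/8,170+350/8),(260+268/8,170+465/8)],15))
E
```

```text
[[448.25271587 -14.83506039  40.        ]]
[[445.25892342 -17.30509971  40.        ]]
[[483.17582854 -55.61051951  15.        ]
 [409.5710191   27.07741836  15.        ]
 [486.64069051  18.6972275   15.        ]]
```

Request:
jog_arm(
  increments=[
    [0,0,0.0035,0],
    [0,0,0.0035,0],
    [0,0,0.0035,0],
  ],
)

```text
clock: 7.5
position: [444.4, -16.4, 39.3]
ee_rot: [-0.172, 0.985, 0.002, 0.005]
contact_force: [-0.0, 0.5, 1.1]
gripper_width: 41.6
```

Contact (force went from −2.5 to +1.1). Release.

Request:
jog_arm(
  increments=[
    [0,0,0,0],
    [0,0,0,0],
    [0,0,0,0],
    [0,0,0,0],
    [0,0,-0.04,0],
    [0,0,-0.1,0],
    [0,0,-0.1,0],
    [0,0,-0.1,0],
  ],
  hand=0.6,
)

```text
clock: 8.5
position: [443.1, -17.1, 139.1]
ee_rot: [-0.172, 0.985, 0.003, 0.005]
contact_force: [-0.0, -0.3, -0.7]
gripper_width: 68.5
```

```bash
python3 - <<'E'
from h import *
inc(523,212,160)
im=get_image("scene");cv2.imwrite("pics/s6.png",im[:,:,::-1]);crop(im,260,170,330,240,8,"pics/c6.png")
E
```

```text
tilt [ 0.009  0.007 -1.   ] pos [443.1 -17.1 139.1] jaw 109.8 ->inc [-0.1529  0.1887 -0.0186] turn 0
```

View pics/c6.png

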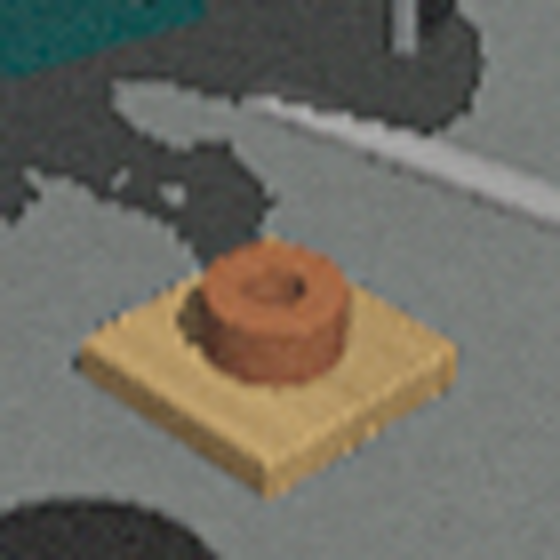

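```bash
python3 - <<'E'
from m import *
S=cv2.imread("pics/s6.png")[:,:,::-1].copy()
print(cast("scene",(260+276/8,170+287/8),37))
T=get_image("top");cv2.imwrite("pics/t6.png",T[:,:,::-1]);crop(T,220,170,340,270,5,"pics/c6t.png")
E
```

```text
[[443.78643623 -14.23021014  37.        ]]
```

View pics/c6t.png

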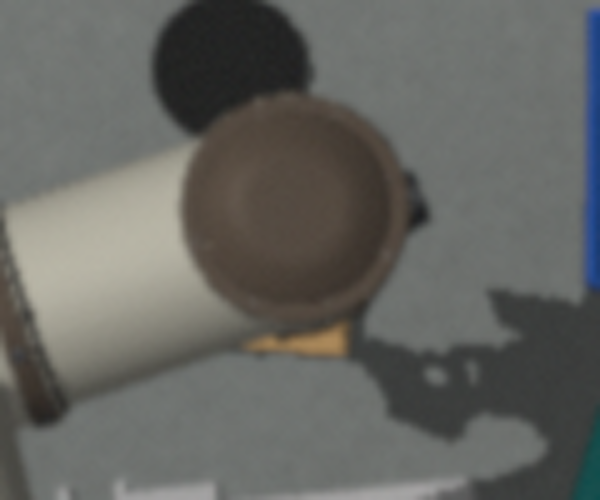

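Request:
jog_arm(
  increments=[
    [-0.153,0.189,-0.02,0],
    [-0.153,0.189,-0.02,0],
    [-0.153,0.189,-0.02,0],
    [-0.153,0.189,-0.02,0],
    [-0.153,0.189,-0.02,0],
    [-0.153,0.189,-0.02,0],
    [-0.153,0.189,0.005,0],
    [-0.153,0.189,0.005,0],
    [-0.153,0.189,0.005,0],
  ],
  hand=0.3,
)

```text
clock: 9.72
position: [522.8, 211.5, 135.3]
ee_rot: [-0.171, 0.985, 0.002, 0.003]
contact_force: [0.2, 0.1, 0.3]
gripper_width: 55.8
```

```bash
python3 - <<'E'
from h import *
inc(523,212,76)
im=get_image("scene");cv2.imwrite("pics/s7.png",im[:,:,::-1]);crop(im,310,150,450,300,4,"pics/c7.png")
T=get_image("top");cv2.imwrite("pics/t7.png",T[:,:,::-1]);crop(T,220,170,340,270,5,"pics/c7t.png")
E
```

```text
tilt [ 0.006  0.006 -1.   ] pos [522.8 211.5 135.3] jaw 109.7 ->inc [0.0001 0.0002 0.0593] turn 0
```

View pics/c7.png

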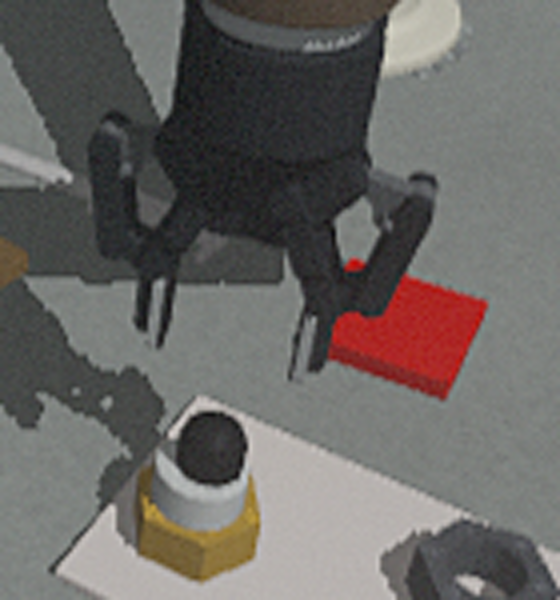

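View pics/c7t.png

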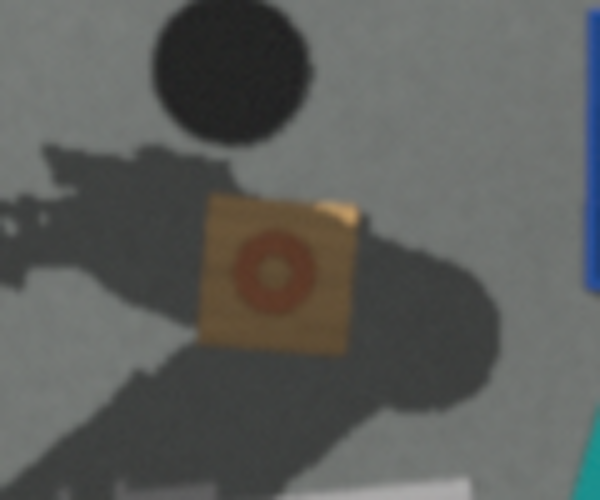

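Request:
jog_arm(
  increments=[
    [0,0,0.03,0],
    [0,0,0.05,0],
    [0,0,0.057,0],
    [0,0,0.057,0],
    [0,0,0.057,0],
  ],
)

```text
clock: 10.45
position: [524.2, 212.8, 79.9]
ee_rot: [-0.171, 0.985, 0.003, 0.005]
contact_force: [-0.4, -1.2, 1.5]
gripper_width: 55.5
```

Request:
jog_arm(
  increments=[
    [0,0,0,0],
    [0,0,0,0],
    [0,0,0,0],
    [0,0,0,0],
    [0,0,0,0],
    [0,0,0,0],
    [0,0,0,0],
  ],
  hand=-1,
)

```text
clock: 11.32
position: [524.9, 213.3, 81.2]
ee_rot: [-0.172, 0.985, 0.003, 0.006]
contact_force: [-0.6, -0.3, 6.0]
gripper_width: 28.4
```

```bash
python3 - <<'E'
from h import *
inc(678,-38.5,160)
im=get_image("scene");cv2.imwrite("pics/s8.png",im[:,:,::-1]);crop(im,310,150,450,300,4,"pics/c8.png")
E
```

```text
tilt [ 0.011  0.009 -1.   ] pos [524.9 213.3  81.2] jaw 109.8 ->inc [-0.06   -0.2884 -0.0793] turn 0
```

View pics/c8.png

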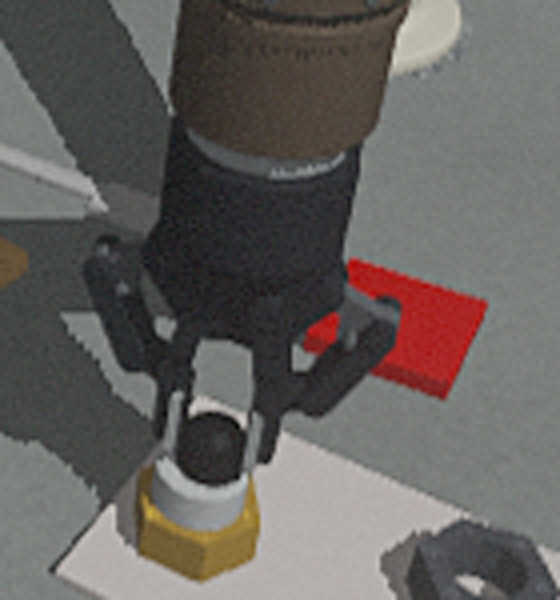

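Request:
jog_arm(
  increments=[
    [0,0,-0.03,0],
    [0,0,-0.079,0],
    [-0.06,-0.288,-0.09,0],
    [-0.06,-0.288,-0.09,0],
    [-0.06,-0.288,-0.09,0],
    [-0.06,-0.288,-0.09,0],
    [-0.06,-0.288,-0.09,0],
    [-0.06,-0.288,-0.05,0],
    [-0.06,-0.288,0.01,0],
    [-0.06,-0.288,0.01,0],
  ],
)

```text
clock: 12.62
position: [674.7, -38.0, 64.9]
ee_rot: [-0.171, 0.985, 0.004, -0.0]
contact_force: [0.7, 0.2, -0.2]
gripper_width: 27.3
```

```bash
python3 - <<'E'
from m import *
inc(678,-38.5,32)
im=get_image("scene");cv2.imwrite("pics/s9.png",im[:,:,::-1]);crop(im,160,170,280,310,4,"pics/c9.png")
T=get_image("top");cv2.imwrite("pics/t9.png",T[:,:,::-1])
E
```

```text
tilt [-0.002  0.008 -1.   ] pos [674.7 -38.   64.9] jaw 109.7 ->inc [-0.0029 -0.0018  0.0329] turn 0
```

View pics/c9.png

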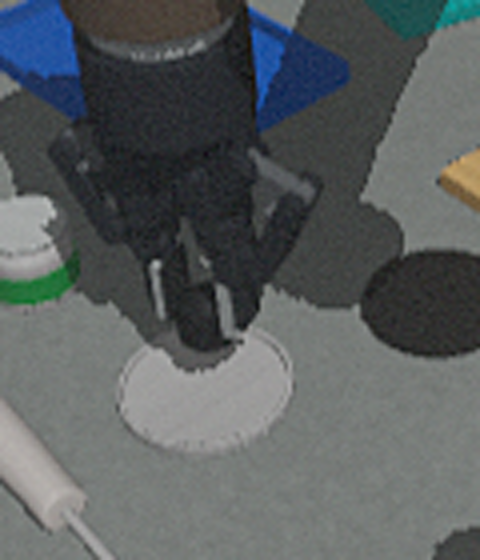

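View pics/t9.png

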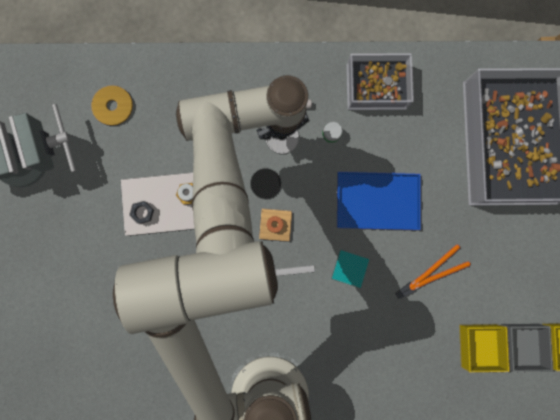

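```bash
python3 - <<'E'
from m import *
S=cv2.imread("pics/scene0.png")[:,:,::-1].copy();T=cv2.imread("pics/top0.png")[:,:,::-1].copy()
print(cast("scene",(211.4,265.5),5),cast("top",(282,138),5))
crop(T,250,105,330,165,10,"pics/d.png")
for th in(130,135,140):
  for n,I,uv,r in(("top",T,(282,138),19),("scene",S,(211,266),26)):
    c=big(mask(I,lambda h,s,v:v>th),uv,r); P=cast(n,c,7)[:,:2].astype(np.float32); print(n,th,cv2.fitEllipse(P),cv2.minEnclosingCircle(P))
E
```

```text
[[678.8949064  -39.33216459   5.        ]] [[675.96626167 -39.73445808   5.        ]]
top 130 ((677.2446899414062, -39.96434020996094), (79.79114532470703, 85.97058868408203), 31.009349822998047) ((679.1637573242188, -39.05012512207031), 44.47013473510742)
scene 130 ((680.0984497070312, -38.318572998046875), (87.34054565429688, 91.47713470458984), 151.4459991455078) ((680.2908325195312, -37.03407669067383), 47.78660583496094)
top 135 ((677.4637451171875, -40.8270149230957), (77.63178253173828, 83.48780822753906), 37.47209930419922) ((678.314208984375, -39.93415069580078), 42.72239685058594)
scene 135 ((679.7100219726562, -38.44013595581055), (86.29837799072266, 90.71305847167969), 147.82818603515625) ((679.3952026367188, -37.53251647949219), 46.749366760253906)
top 140 ((677.076904296875, -40.80522537231445), (76.4413070678711, 81.47706604003906), 31.14606285095215) ((676.9837036132812, -40.58957290649414), 41.62892532348633)
scene 140 ((679.6239624023438, -38.42654037475586), (85.13561248779297, 89.77615356445312), 152.63209533691406) ((680.7823486328125, -38.17671203613281), 46.36349105834961)
```

View pics/d.png

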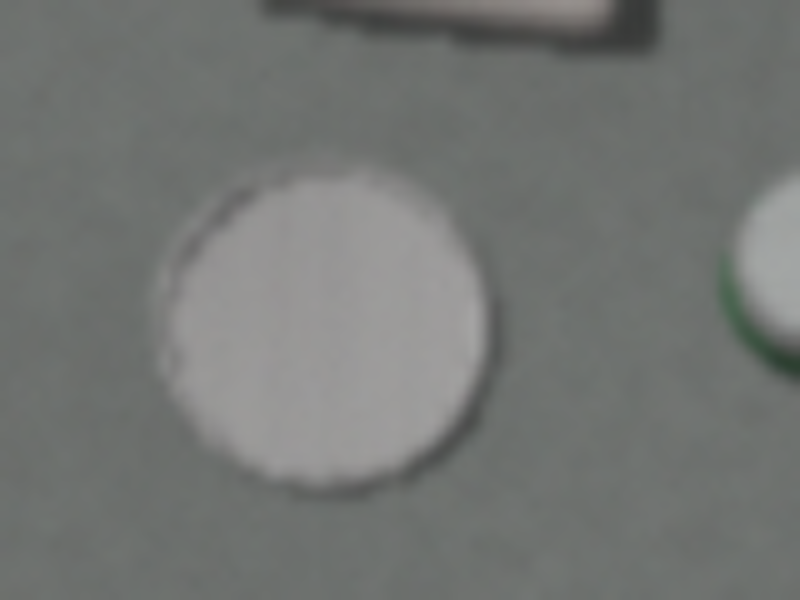

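Request:
jog_arm(
  increments=[
    [-0.003,-0.001,0.02,0],
    [-0.003,-0.001,0.031,0],
    [-0.003,-0.001,0.031,0],
    [-0.003,-0.001,0.031,0],
    [-0.003,-0.001,0.031,0],
  ],
)

```text
clock: 13.35
position: [683.6, -37.0, 41.4]
ee_rot: [-0.172, 0.985, 0.003, 0.007]
contact_force: [0.5, 0.0, 0.5]
gripper_width: 27.9
```

```bash
python3 - <<'E'
from m import *
inc(678.5,-39,28); print(read_state()["contact_force"])
im=get_image("scene");cv2.imwrite("pics/s10.png",im[:,:,::-1]);crop(im,170,210,260,300,7,"pics/c10.png")
E
```

```text
tilt [ 0.013  0.008 -1.   ] pos [683.6 -37.   41.4] jaw 109.9 ->inc [ 0.0057 -0.0002  0.0134] turn 0
[0.53230638 0.01329659 0.47598023]
```

View pics/c10.png

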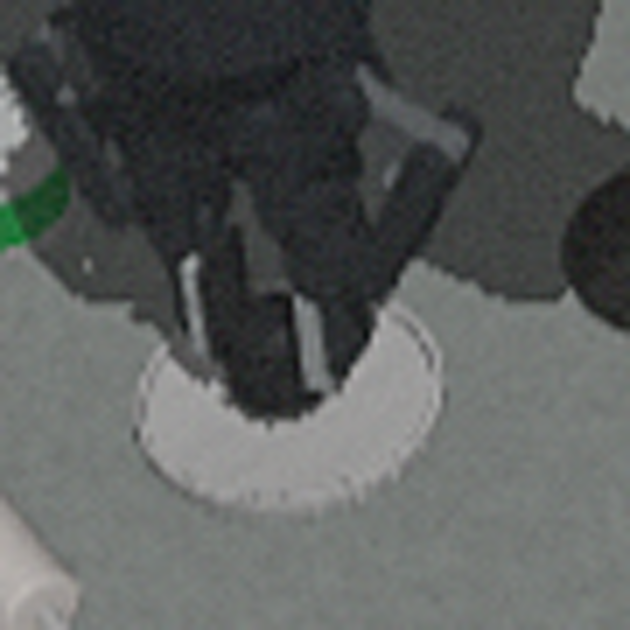

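Request:
jog_arm(
  increments=[
    [0.005,0,0.005,0],
    [0.006,0,0.01,0],
    [0.006,0,0.01,0],
    [0.006,0,0.01,0],
    [0.006,0,0.01,0],
  ],
)

```text
clock: 14.02
position: [678.2, -39.0, 31.4]
ee_rot: [-0.172, 0.985, 0.003, 0.007]
contact_force: [-0.3, 0.2, -0.5]
gripper_width: 28.1
```

Request:
jog_arm(
  increments=[
    [0,0,0.002,0],
    [0,0,0.003,0],
    [0,0,0.003,0],
  ],
)

```text
clock: 14.4
position: [678.3, -38.9, 28.4]
ee_rot: [-0.172, 0.985, 0.003, 0.007]
contact_force: [-0.1, -0.4, -0.5]
gripper_width: 27.7
```

Request:
jog_arm(
  increments=[
    [0,0,0.001,0],
    [0,0,0.002,0],
    [0,0,0.002,0],
  ],
)

```text
clock: 14.78
position: [678.4, -38.9, 28.3]
ee_rot: [-0.173, 0.985, 0.003, 0.007]
contact_force: [-3.4, 0.1, 8.9]
gripper_width: 27.8
```

```bash
python3 - <<'E'
from m import *
print(read_state()["contact_force"])
im=get_image("scene");cv2.imwrite("pics/s11.png",im[:,:,::-1]);crop(im,170,210,260,300,7,"pics/c11.png")
E
```

```text
[-3.37986665  0.0582432   8.85970763]
```

View pics/c11.png

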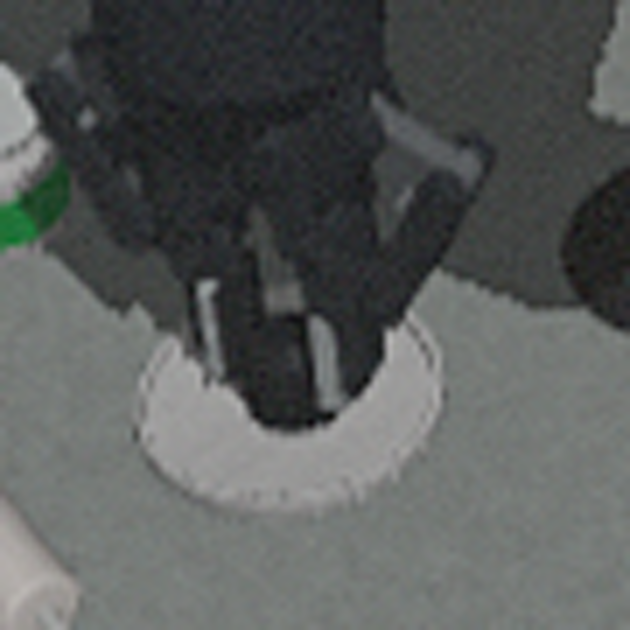

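Seated (contact 9 N). Open part-way so the fingers stay clear of the rim, then rise.

Request:
jog_arm(
  increments=[
    [0,0,-0.001,0],
    [0,0,-0.001,0],
    [0,0,-0.001,0],
    [0,0,-0.001,0],
    [0,0,-0.03,0],
    [0,0,-0.09,0],
    [0,0,-0.13,0],
    [0,0,-0.13,0],
    [0,0,-0.13,0],
    [0,0,-0.13,0],
  ],
  hand=0,
)

```text
clock: 16.08
position: [675.7, -40.0, 156.3]
ee_rot: [-0.173, 0.985, 0.003, 0.006]
contact_force: [-0.3, -0.4, -0.4]
gripper_width: 42.6
```

```bash
python3 - <<'E'
from m import *
inc(522,209,150)
im=get_image("scene");cv2.imwrite("pics/s12.png",im[:,:,::-1]);crop(im,170,210,260,300,7,"pics/c12.png")
T=get_image("top");cv2.imwrite("pics/t12.png",T[:,:,::-1]);crop(T,150,165,230,225,10,"pics/c12t.png")
crop(im,320,230,400,320,7,"pics/c12b.png")
E
```

```text
tilt [ 0.01   0.007 -1.   ] pos [675.7 -40.  156.3] jaw 109.9 ->inc [0.06   0.2864 0.0066] turn 0
```

View pics/c12.png

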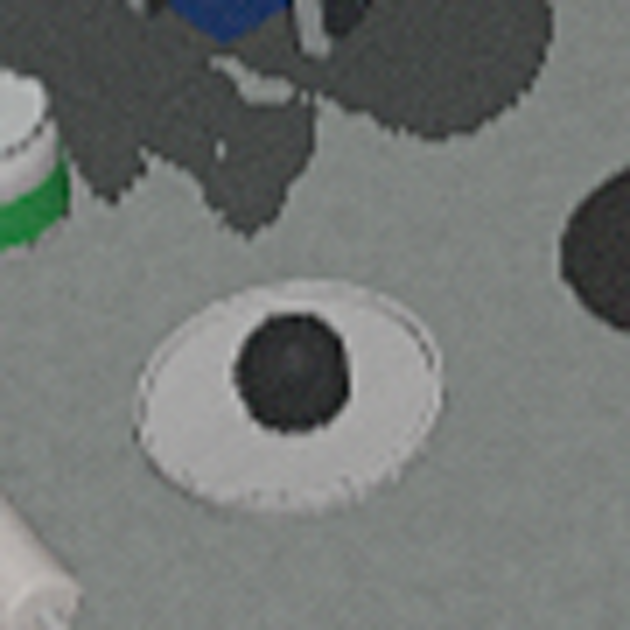

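View pics/c12t.png

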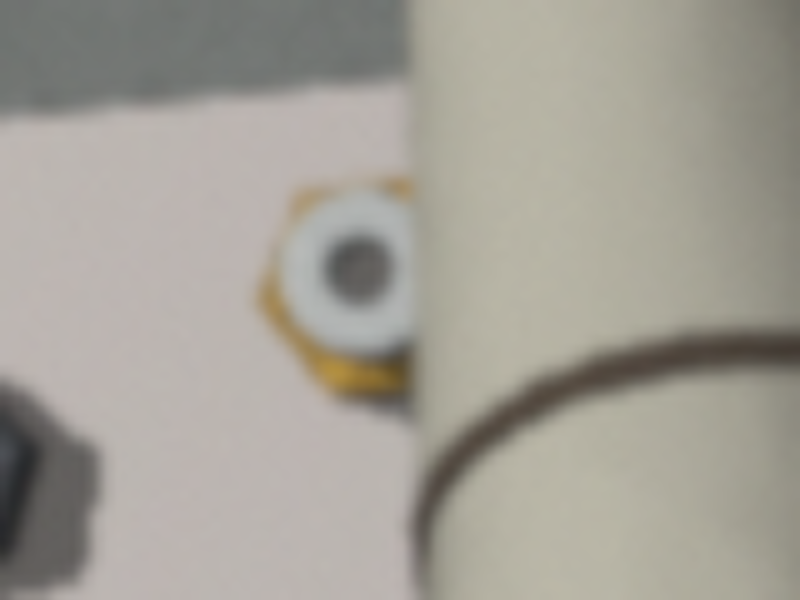

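View pics/c12b.png

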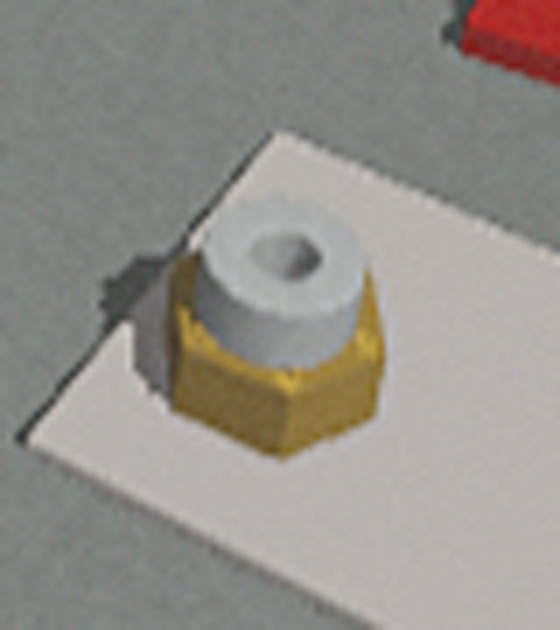

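```bash
python3 - <<'E'
from m import *
print("cap",cast("scene",(212,263.6),17))
print(tri((186,192),(361,266.7)),cast("scene",(361,266.7),56),cast("top",(186,192),56))
E
```

```text
cap [[681.57699781 -32.49517487  17.        ]]
(array([525.57262674, 211.67901794,  52.78351555]), np.float64(0.5973709036954964)) [[528.39527747 213.29490752  56.        ]] [[525.33850963 210.92533304  56.        ]]
```

```bash
python3 - <<'E'
from m import *
S=cv2.imread("pics/s12.png")[:,:,::-1].copy()
c=big(mask(S,lambda h,s,v:v<75),(212,263),14); x,y,w,h=cv2.boundingRect(c);print(x,y,w,h)
print("cap",cast("scene",(x+(w-1)/2,y+(h-1)/2),12.5))
inc(525.5,211.5,140)
E
```

```text
204 255 16 17
cap [[678.47635912 -38.31528196  12.5       ]]
tilt [ 0.011  0.007 -1.   ] pos [676.  -40.  156.6] jaw 109.9 ->inc [0.0562 0.2876 0.0168] turn 0
```

Request:
jog_arm(
  increments=[
    [0.056,0.288,-0.01,0],
    [0.056,0.288,-0.01,0],
    [0.056,0.288,-0.01,0],
    [0.056,0.288,-0.01,0],
    [0.056,0.288,-0.01,0],
    [0.056,0.288,-0.01,0],
    [0.056,0.288,0.017,0],
    [0.056,0.288,0.04,0],
    [0.056,0.288,0.04,0],
    [0.056,0.288,0.04,0],
  ],
  hand=0.6,
)

```text
clock: 17.42
position: [526.7, 211.8, 117.3]
ee_rot: [-0.172, 0.985, 0.003, 0.006]
contact_force: [0.3, -0.3, -0.8]
gripper_width: 68.5
```

```bash
python3 - <<'E'
from m import *
inc(526,212,57)
E
```

```text
tilt [ 0.012  0.007 -1.   ] pos [526.7 211.8 117.3] jaw 109.9 ->inc [0.0014 0.0002 0.0603] turn 0
```

Request:
jog_arm(
  increments=[
    [0.001,0,0.03,0],
    [0.002,0,0.05,0],
    [0.002,0,0.06,0],
    [0.002,0,0.06,0],
    [0.002,0,0.06,0],
  ],
)

```text
clock: 18.05
position: [526.2, 212.1, 58.4]
ee_rot: [-0.172, 0.985, 0.003, 0.007]
contact_force: [0.1, 0.4, 0.2]
gripper_width: 68.2
```

Request:
jog_arm(
  increments=[
    [0,0,0,0],
    [0,0,0,0],
    [0,0,0,0],
    [0,0,0,0],
    [0,0,0,0],
    [0,0,0,0],
    [0,0,0,0],
  ],
  hand=-1,
)

```text
clock: 18.92
position: [526.9, 212.5, 60.0]
ee_rot: [-0.173, 0.985, 0.003, 0.008]
contact_force: [-1.4, -0.1, 6.5]
gripper_width: 41.7
```

Request:
jog_arm(
  increments=[
    [0,0,-0.01,0],
    [0,0,-0.05,0],
    [0,0,-0.08,0],
    [0,0,-0.08,0],
    [0,0,-0.08,0],
  ],
)

```text
clock: 19.55
position: [525.1, 211.4, 139.8]
ee_rot: [-0.173, 0.985, 0.003, 0.008]
contact_force: [0.5, -0.2, -1.0]
gripper_width: 41.4
```

```bash
python3 - <<'E'
from m import *
inc(554.5,6.7,80)
im=get_image("scene");cv2.imwrite("pics/s13.png",im[:,:,::-1]);crop(im,310,140,500,330,3,"pics/c13.png")
E
```

```text
tilt [ 0.015  0.009 -1.   ] pos [525.1 211.4 139.8] jaw 109.9 ->inc [ 0.043  -0.2028  0.0583] turn 0
```

View pics/c13.png

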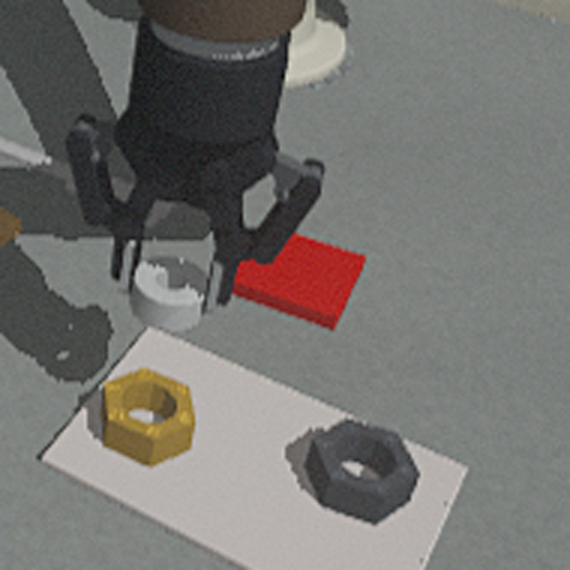

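Request:
jog_arm(
  increments=[
    [0.043,-0.203,0,0],
    [0.043,-0.203,0,0],
    [0.043,-0.203,0,0],
    [0.043,-0.203,0,0],
    [0.043,-0.203,0.06,0],
    [0.043,-0.203,0.095,0],
    [0.043,-0.203,0.095,0],
    [0.043,-0.203,0.095,0],
  ],
)

```text
clock: 20.6
position: [555.6, 6.8, 43.5]
ee_rot: [-0.173, 0.985, 0.003, 0.008]
contact_force: [0.3, -0.2, -0.1]
gripper_width: 41.6
```

```bash
python3 - <<'E'
from m import *
inc(554.5,6.7,32)
im=get_image("scene");cv2.imwrite("pics/s14.png",im[:,:,::-1]);crop(im,220,190,320,290,6,"pics/c14.png")
E
```

```text
tilt [ 0.015  0.008 -1.   ] pos [555.6   6.8  43.5] jaw 109.9 ->inc [0.0013 0.0003 0.0115] turn 0
```

View pics/c14.png

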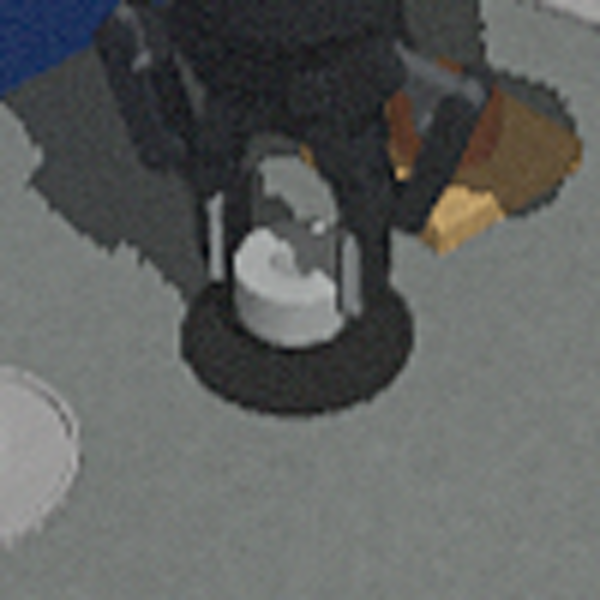

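Request:
jog_arm(
  increments=[
    [0.001,0,0.006,0],
    [0.001,0,0.01,0],
    [0.001,0,0.011,0],
    [0.001,0,0.011,0],
  ],
)

```text
clock: 21.15
position: [555.3, 6.7, 33.2]
ee_rot: [-0.173, 0.985, 0.003, 0.009]
contact_force: [0.4, -0.0, -0.1]
gripper_width: 41.3
```

Request:
jog_arm(
  increments=[
    [0,0,0.001,0],
    [0,0,0.0015,0],
    [0,0,0.0015,0],
  ],
)

```text
clock: 21.52
position: [555.4, 6.8, 32.1]
ee_rot: [-0.173, 0.985, 0.003, 0.009]
contact_force: [-1.1, 0.5, 3.6]
gripper_width: 41.4
```

Contact; release and rise.

Request:
jog_arm(
  increments=[
    [0,0,0,0],
    [0,0,0,0],
    [0,0,0,0],
    [0,0,0,0],
    [0,0,-0.04,0],
    [0,0,-0.1,0],
    [0,0,-0.1,0],
    [0,0,-0.1,0],
  ],
  hand=0.6,
)

```text
clock: 22.52
position: [553.2, 5.9, 131.9]
ee_rot: [-0.173, 0.985, 0.003, 0.009]
contact_force: [-1.4, 0.1, -0.1]
gripper_width: 68.3
```

```bash
python3 - <<'E'
from m import *
im=get_image("scene");cv2.imwrite("pics/s15.png",im[:,:,::-1]);crop(im,220,190,320,290,6,"pics/c15.png")
crop(im,320,230,480,340,5,"pics/c15b.png")
T=get_image("top");cv2.imwrite("pics/t15.png",T[:,:,::-1]);crop(T,110,165,220,245,7,"pics/c15t.png")
E
```

```text
(no output)
```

View pics/c15.png

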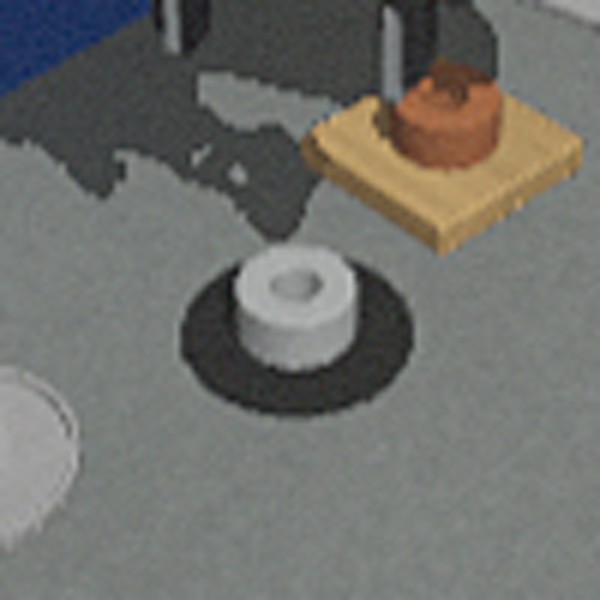

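View pics/c15b.png

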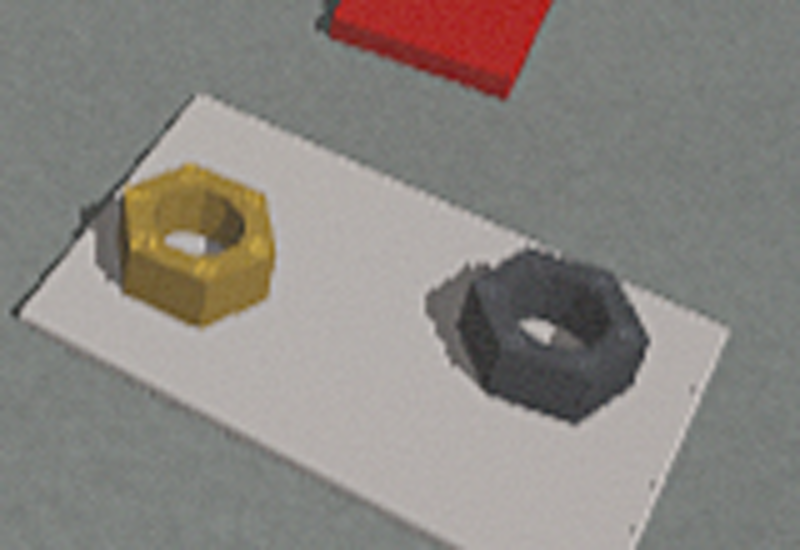

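View pics/c15t.png

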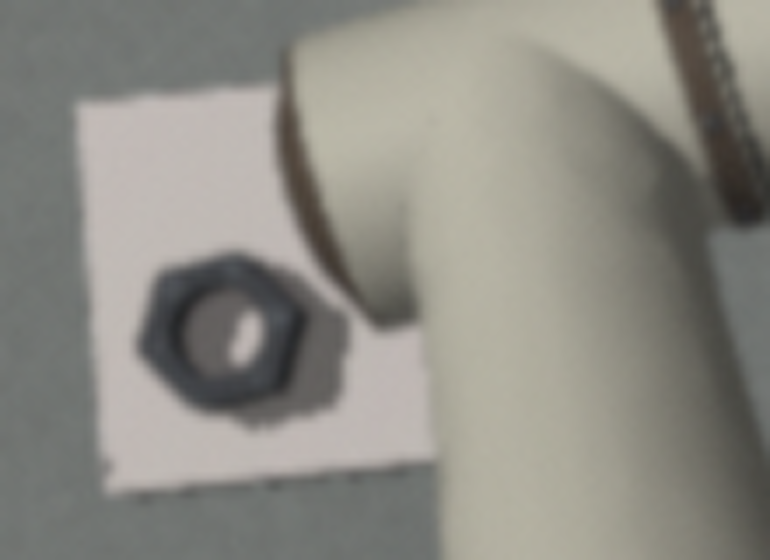

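```bash
python3 - <<'E'
from m import *
print("alu",cast("scene",(220+296/6,190+286/6),28))
im=cv2.imread("pics/s15.png")[:,:,::-1]
a=cv2.convertScaleAbs(im[255:320,335:460],alpha=1.6,beta=15)
a=cv2.resize(a,None,fx=6.4,fy=6.4,interpolation=cv2.INTER_CUBIC); cv2.imwrite("pics/z.png",a[:,:,::-1])
E
```

```text
alu [[556.93303626   9.74729177  28.        ]]
```

View pics/z.png

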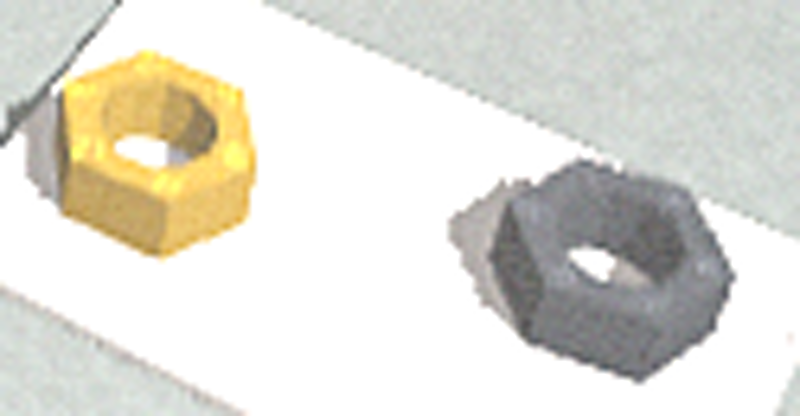

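```bash
python3 - <<'E'
from m import *
for nm,c in(("brass",[(148,52),(240,92),(253,157),(166,193),(70,160),(60,92)]),("steel",[(588,162),(685,192),(733,275),(648,318),(545,292),(510,208)])):
    P=cast("scene",np.array(c)/6.4+[335,255],34)[:,:2]; q=P-P.mean(0)
    a=np.degrees(np.arctan2(q[:,1],q[:,0])); z=np.angle(np.exp(6j*np.radians(a)).mean())
    print(nm,P.mean(0),np.round(np.hypot(*q.T),1),np.round(a%60,1),"corner",np.degrees(z)/6%60)
T=cv2.imread("pics/t15.png")[:,:,::-1]
c=np.array([(237,250),(305,318),(288,385),(210,410),(138,343),(157,270)])/7+[110,165]
P=cast("top",c,34)[:,:2]; q=P-P.mean(0);a=np.degrees(np.arctan2(q[:,1],q[:,0]))
print("steel top",P.mean(0),np.round(np.hypot(*q.T),1),np.round(a%60,1))
inc(525,210,140,120)
E
```

```text
brass [526.99802578 212.13161904] [29.4 29.9 29.1 27.  30.9 29.4] [36.5 36.2 44.2 37.7 39.  45.8] corner 39.828965079997616
steel [479.90571453 332.88027816] [29.  30.3 30.5 27.3 31.7 29.3] [40.2 46.7 47.  40.3 46.8 47.8] corner 44.84876194381706
steel top [476.44591457 328.91268282] [30.  30.8 32.3 30.3 31.6 33.3] [50.5 37.3 49.4 52.  38.8 47.7]
tilt [ 0.014  0.008 -1.   ] pos [552.7   5.7 130.7] jaw 109.9 ->inc [-0.0437  0.2016 -0.008 ] turn -10.1
```

Request:
jog_arm(
  increments=[
    [-0.045,0.204,-0.008,-20],
    [-0.045,0.204,-0.008,-20],
    [-0.045,0.204,-0.008,-20],
    [-0.045,0.204,-0.008,-20],
    [-0.045,0.204,-0.008,-20],
    [-0.045,0.204,0.02,-20],
    [-0.045,0.204,0.04,-20],
    [-0.045,0.204,0.04,-20],
    [-0.045,0.204,0.04,-20],
  ],
  hand=1,
)

```text
clock: 23.75
position: [526.6, 212.3, 92.4]
ee_rot: [-0.341, 0.94, 0.001, 0.008]
contact_force: [0.1, 0.9, 1.5]
gripper_width: 85.5
```

```bash
python3 - <<'E'
from m import *
inc(526.5,211.5,31,130); print(read_state()["joints"])
im=get_image("scene");crop(im,310,140,450,330,3,"pics/c16.png")
E
```

```text
tilt [ 0.014  0.008 -1.   ] pos [526.6 212.3  92.4] jaw 129.9 ->inc [ 0.0016 -0.0004  0.0614] turn -0.1
[ 0.66979814  0.44207199 -0.34414687  0.0033887  -0.7682916  -1.54730023]
```

View pics/c16.png

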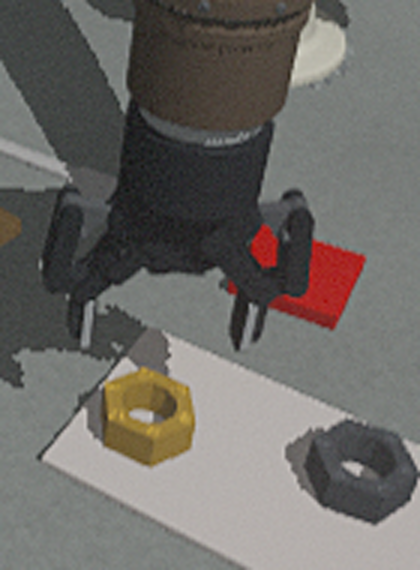

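Request:
jog_arm(
  increments=[
    [0.001,0,0.03,0],
    [0.0015,0,0.05,0],
    [0.0015,0,0.062,0],
    [0.0015,0,0.062,0],
    [0.0015,0,0.062,0],
  ],
)

```text
clock: 24.42
position: [527.2, 212.7, 31.7]
ee_rot: [-0.341, 0.94, 0.002, 0.009]
contact_force: [0.5, 0.4, 0.3]
gripper_width: 85.1
```

Request:
jog_arm(
  increments=[
    [0,0,0,0],
    [0,0,0,0],
    [0,0,0,0],
    [0,0,0,0],
    [0,0,0,0],
    [0,0,0,0],
    [0,0,0,0],
  ],
  hand=-1,
)

```text
clock: 25.3
position: [527.8, 213.2, 33.1]
ee_rot: [-0.341, 0.94, 0.002, 0.011]
contact_force: [-2.0, -0.6, 6.0]
gripper_width: 52.8
```

```bash
python3 - <<'E'
from m import *
inc(504.5,-325,120,150); print(read_state()["contact_force"])
im=get_image("scene");crop(im,310,140,450,330,3,"pics/c17.png")
E
```

```text
tilt [ 0.018  0.011 -1.   ] pos [527.8 213.2  33.1] jaw 129.9 ->inc [ 0.3613 -0.3982 -0.0933] turn -20.1
[-2.04526617 -0.63133452  6.00129199]
```

View pics/c17.png

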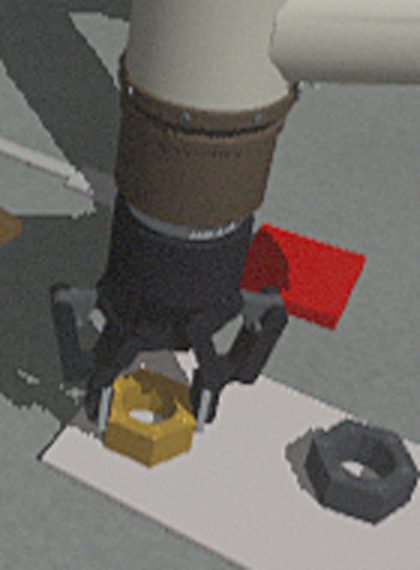

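Request:
jog_arm(
  increments=[
    [0,0,-0.02,0],
    [0,0,-0.06,0],
    [0,0,-0.12,0],
    [0.36,-0.398,-0.15,-20],
    [0.36,-0.398,-0.15,-20],
    [0.36,-0.398,-0.15,-20],
    [0.36,-0.398,-0.15,-20],
    [0.36,-0.398,-0.15,-20],
    [0.36,-0.398,-0.15,-20],
    [0.36,-0.398,-0.15,-20],
  ],
)

```text
clock: 26.6
position: [507.2, -224.8, 171.6]
ee_rot: [-0.499, 0.866, 0.001, 0.01]
contact_force: [1.4, -0.7, -4.6]
gripper_width: 52.5
```

```bash
python3 - <<'E'
from m import *
inc(504.5,-325,100,150)
im=get_image("top");cv2.imwrite("pics/t18.png",im[:,:,::-1])
E
```

```text
tilt [ 0.017  0.012 -1.   ] pos [ 507.2 -224.8  171.6] jaw 149.9 ->inc [ 0.0894 -0.0473  0.0703] turn -0.1
```

View pics/t18.png

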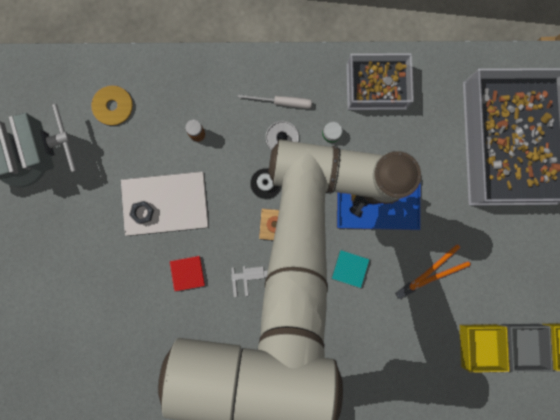

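Request:
jog_arm(
  increments=[
    [0.089,-0.047,0.03,0],
    [0.089,-0.047,0.07,0],
    [0.089,-0.047,0.11,0],
    [0.089,-0.047,0.125,0],
    [0.089,-0.047,0.125,0],
    [0.089,-0.047,0.125,0],
  ],
)

```text
clock: 27.4
position: [506.3, -330.6, 48.2]
ee_rot: [-0.498, 0.867, -0.002, 0.011]
contact_force: [0.3, 0.2, -3.4]
gripper_width: 52.4
```

```bash
python3 - <<'E'
from m import *
inc(504.5,-325,31,150)
im=get_image("scene");crop(im,120,80,280,240,4,"pics/c19.png")
E
```

```text
tilt [ 0.021  0.007 -1.   ] pos [ 506.3 -330.6   48.2] jaw 149.7 ->inc [-0.0036  0.0046  0.0172] turn -0.3
```

View pics/c19.png

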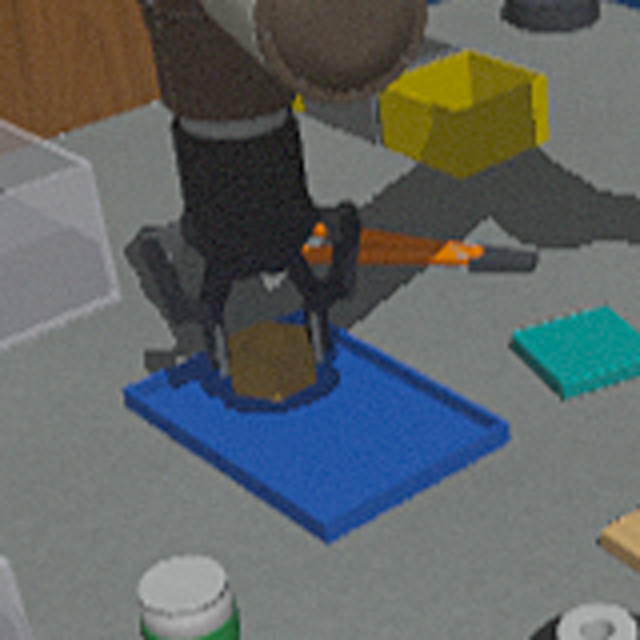

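Request:
jog_arm(
  increments=[
    [-0.004,0.0045,0.006,0],
    [-0.004,0.0045,0.012,0],
    [-0.004,0.0045,0.018,0],
    [-0.004,0.0045,0.018,0],
    [-0.004,0.0045,0.018,0],
  ],
)

```text
clock: 28.08
position: [504.7, -324.8, 30.2]
ee_rot: [-0.498, 0.867, -0.002, 0.011]
contact_force: [-0.1, -0.6, -3.5]
gripper_width: 52.8
```

Request:
jog_arm(
  increments=[
    [0,0,0.001,0],
    [0,0,0.002,0],
    [0,0,0.002,0],
  ],
)

```text
clock: 28.45
position: [504.9, -325.0, 29.3]
ee_rot: [-0.498, 0.867, -0.002, 0.011]
contact_force: [-1.6, 0.6, 5.7]
gripper_width: 52.6
```

Request:
jog_arm(
  increments=[
    [0,0,0,0],
    [0,0,0,0],
    [0,0,0,0],
    [0,0,0,0],
    [0,0,-0.03,0],
    [0,0,-0.08,0],
    [0,0,-0.13,0],
    [0,0,-0.13,0],
    [0,0,-0.13,0],
  ],
  hand=0.7,
)

```text
clock: 29.58
position: [501.7, -325.5, 158.9]
ee_rot: [-0.498, 0.867, -0.002, 0.011]
contact_force: [0.1, 0.5, -0.9]
gripper_width: 72.7
```

```bash
python3 - <<'E'
from m import *
inc(480,332.5,150,136); inc(515,0,180,136)
im=get_image("scene");cv2.imwrite("pics/s20.png",im[:,:,::-1]);crop(im,145,145,255,225,7,"pics/c20.png")
E
```

```text
tilt [ 0.021  0.007 -1.   ] pos [ 501.7 -325.5  158.9] jaw 149.7 ->inc [-0.5569  0.3511  0.0132] turn 13.7
tilt [ 0.021  0.007 -1.   ] pos [ 501.7 -325.5  158.9] jaw 149.7 ->inc [-0.2881  0.1525 -0.0184] turn 13.7
```

View pics/c20.png

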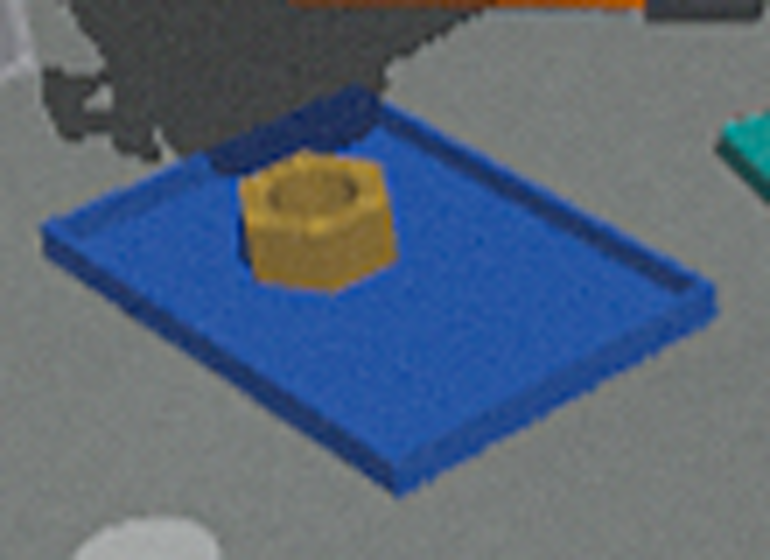

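Request:
jog_arm(
  increments=[
    [-0.288,0.152,-0.02,10],
    [-0.288,0.152,-0.02,14],
    [-0.288,0.152,-0.02,14],
    [-0.288,0.152,-0.02,14],
    [-0.288,0.152,-0.02,14],
    [-0.557,0.351,0,14],
    [-0.557,0.351,0,14],
    [-0.557,0.351,0,14],
    [-0.557,0.351,0,14],
    [-0.557,0.351,0,14],
  ],
  hand=1,
)

```text
clock: 30.88
position: [482.2, 295.8, 162.9]
ee_rot: [-0.388, 0.921, -0.001, 0.009]
contact_force: [0.7, -0.4, -0.0]
gripper_width: 85.7
```

```bash
python3 - <<'E'
from m import *
inc(480,331.5,100,136)
E
```

```text
tilt [ 0.017  0.005 -1.   ] pos [482.2 295.8 162.9] jaw 135.7 ->inc [-0.023   0.0271  0.063 ] turn -0.3
```

Request:
jog_arm(
  increments=[
    [-0.023,0.027,0.05,0],
    [-0.023,0.027,0.08,0],
    [-0.023,0.027,0.08,0],
    [-0.023,0.027,0.08,0],
    [-0.023,0.027,0.08,0],
  ],
)

```text
clock: 31.5
position: [481.2, 331.7, 84.6]
ee_rot: [-0.388, 0.922, -0.0, 0.01]
contact_force: [0.2, -0.5, -0.5]
gripper_width: 85.5
```

```bash
python3 - <<'E'
from m import *
inc(480,331.5,32,136)
im=get_image("scene");crop(im,360,140,500,330,3,"pics/c21.png")
E
```

```text
tilt [ 0.019  0.007 -1.   ] pos [481.2 331.7  84.6] jaw 135.7 ->inc [0.002  0.0012 0.0526] turn -0.3
```

View pics/c21.png

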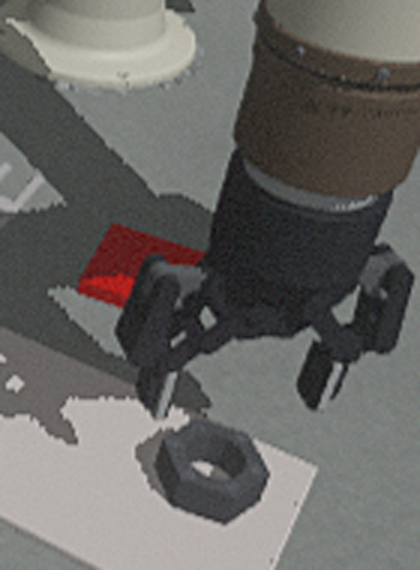

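Request:
jog_arm(
  increments=[
    [0.001,0.001,0.02,0],
    [0.001,0.001,0.04,0],
    [0.001,0.001,0.052,0],
    [0.001,0.001,0.053,0],
    [0.001,0.001,0.053,0],
  ],
)

```text
clock: 32.17
position: [481.2, 332.4, 32.4]
ee_rot: [-0.388, 0.922, -0.0, 0.011]
contact_force: [0.2, 0.0, 0.6]
gripper_width: 85.1
```

Request:
jog_arm(
  increments=[
    [0,0,0,0],
    [0,0,0,0],
    [0,0,0,0],
    [0,0,0,0],
    [0,0,0,0],
    [0,0,0,0],
    [0,0,0,0],
  ],
  hand=-1,
)

```text
clock: 33.05
position: [481.7, 333.1, 33.6]
ee_rot: [-0.388, 0.921, 0.0, 0.012]
contact_force: [-1.3, -0.1, 5.7]
gripper_width: 52.4
```

```bash
python3 - <<'E'
from m import *
inc(504.5,-255,150,150); print(read_state()["contact_force"])
inc(515,0,200,150)
im=get_image("scene");crop(im,360,140,500,330,3,"pics/c22.png")
E
```

```text
tilt [ 0.022  0.01  -1.   ] pos [481.7 333.1  33.6] jaw 135.7 ->inc [ 0.4023 -0.4281 -0.1218] turn -14.3
[-1.29592048 -0.08260064  5.7391783 ]
tilt [ 0.022  0.01  -1.   ] pos [481.7 333.1  33.6] jaw 135.7 ->inc [ 0.2113 -0.258  -0.169 ] turn -14.3
```

View pics/c22.png

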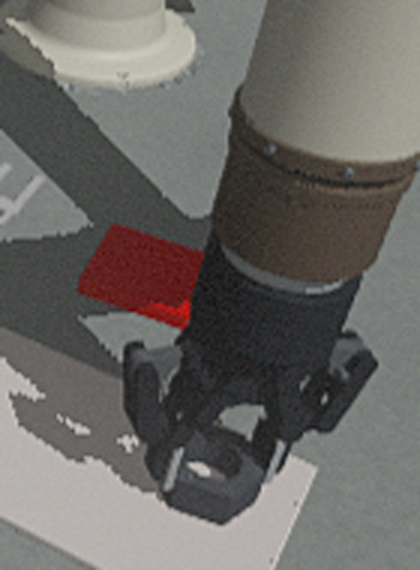

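Request:
jog_arm(
  increments=[
    [0,0,-0.03,0],
    [0,0,-0.08,0],
    [0,0,-0.13,0],
    [0.211,-0.258,-0.17,-10],
    [0.211,-0.258,-0.17,-14],
    [0.211,-0.258,-0.17,-14],
    [0.211,-0.258,-0.17,-14],
    [0.211,-0.258,-0.17,-14],
    [0.211,-0.258,-0.17,-14],
    [0.211,-0.258,-0.17,-14],
  ],
)

```text
clock: 34.35
position: [514.4, -1.5, 200.2]
ee_rot: [-0.496, 0.868, -0.001, 0.011]
contact_force: [0.1, 0.7, -3.6]
gripper_width: 52.4
```

```bash
python3 - <<'E'
from m import *
inc(504.5,-255,120,149.7)
E
```

```text
tilt [ 0.02  0.01 -1.  ] pos [514.4  -1.5 200.2] jaw 149.5 ->inc [ 0.2249 -0.1193  0.0774] turn -0.2
```

Request:
jog_arm(
  increments=[
    [0.225,-0.119,0,0],
    [0.225,-0.119,0,0],
    [0.225,-0.119,0,0],
    [0.225,-0.119,0.03,0],
    [0.225,-0.119,0.08,0],
    [0.225,-0.119,0.12,0],
    [0.225,-0.119,0.135,0],
    [0.225,-0.119,0.135,0],
    [0.225,-0.119,0.135,0],
  ],
)

```text
clock: 35.48
position: [507.0, -254.2, 64.3]
ee_rot: [-0.497, 0.868, -0.002, 0.012]
contact_force: [-0.2, 0.0, -2.3]
gripper_width: 52.5
```

```bash
python3 - <<'E'
from m import *
inc(505,-260,31,149.7)
im=get_image("scene");cv2.imwrite("pics/s23.png",im[:,:,::-1]);crop(im,145,125,255,225,6,"pics/c23.png")
E
```

```text
tilt [ 0.024  0.009 -1.   ] pos [ 507.  -254.2   64.3] jaw 149.6 ->inc [ 0.0067 -0.0007  0.0331] turn -0.1
```

View pics/c23.png

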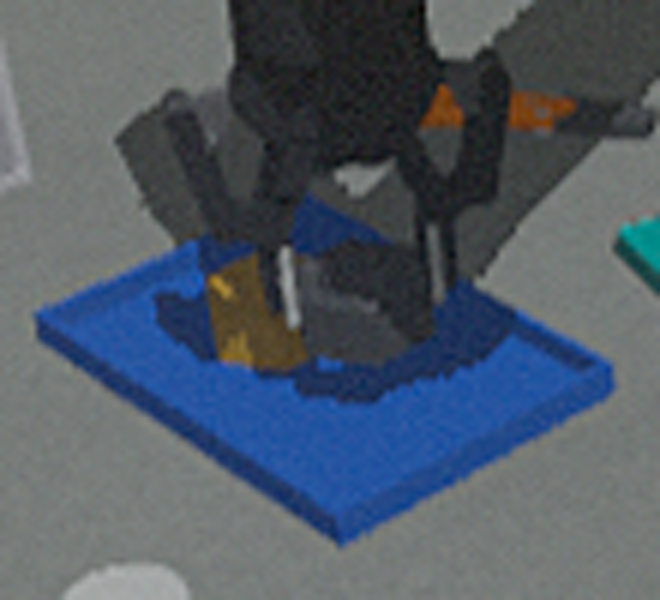

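Request:
jog_arm(
  increments=[
    [0.007,-0.001,0.01,0],
    [0.007,-0.001,0.02,0],
    [0.007,-0.001,0.03,0],
    [0.007,-0.001,0.033,0],
    [0.007,-0.001,0.033,0],
  ],
)

```text
clock: 36.15
position: [504.9, -260.4, 30.8]
ee_rot: [-0.497, 0.868, -0.002, 0.012]
contact_force: [0.0, 0.4, -2.7]
gripper_width: 52.8
```

Request:
jog_arm(
  increments=[
    [0,0,0.0005,0],
    [0,0,0.001,0],
    [0,0,0.001,0],
  ],
)

```text
clock: 36.52
position: [505.1, -260.4, 30.0]
ee_rot: [-0.497, 0.868, -0.002, 0.012]
contact_force: [-0.1, -0.2, -2.5]
gripper_width: 52.3
```

```bash
python3 - <<'E'
from m import *
s=read_state();print(s["contact_force"])
inc(505,-271,s["position"][2],149.7)
inc(505,-275,s["position"][2],149.7)
im=get_image("scene");cv2.imwrite("pics/s24.png",im[:,:,::-1]);crop(im,145,125,255,225,6,"pics/c24.png")
E
```

```text
[-0.07934555 -0.18133577 -2.54116472]
tilt [ 0.023  0.009 -1.   ] pos [ 505.1 -260.4   30. ] jaw 149.5 ->inc [ 0.0091 -0.0053 -0.0001] turn -0.2
tilt [ 0.023  0.009 -1.   ] pos [ 505.1 -260.4   30. ] jaw 149.5 ->inc [ 0.0126 -0.0073 -0.0001] turn -0.2
```

View pics/c24.png

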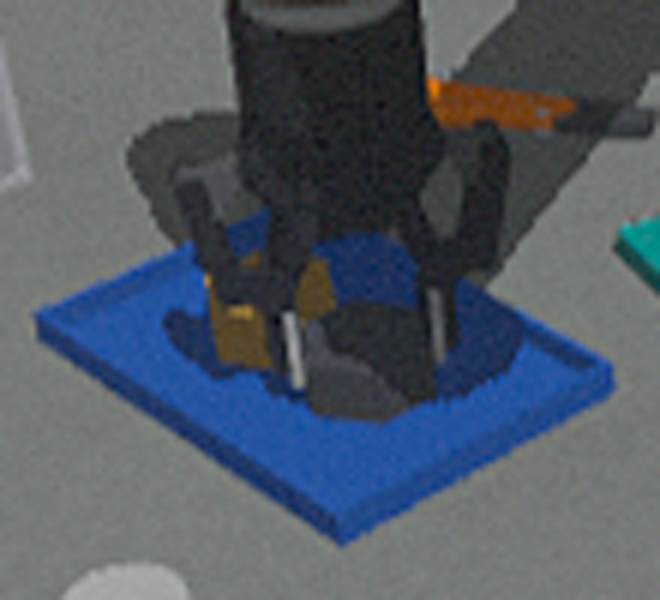

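Request:
jog_arm(
  increments=[
    [0.002,-0.001,0,0],
    [0.004,-0.002,0,0],
    [0.0055,-0.003,0,0],
    [0.007,-0.004,0,0],
    [0.008,-0.0045,0,0],
    [0.009,-0.005,0,0],
    [0.01,-0.0055,0,0],
    [0.0105,-0.006,0,0],
    [0.0105,-0.006,0,0],
  ],
)

```text
clock: 37.7
position: [504.5, -272.3, 29.8]
ee_rot: [-0.497, 0.868, -0.001, 0.012]
contact_force: [-1.0, 3.2, -1.2]
gripper_width: 52.5
```

```bash
python3 - <<'E'
from m import *
s=read_state();print(s["contact_force"])
im=get_image("scene");cv2.imwrite("pics/s25.png",im[:,:,::-1]);crop(im,145,125,255,225,6,"pics/c25.png")
im=get_image("top");cv2.imwrite("pics/t25.png",im[:,:,::-1]);crop(im,330,160,430,240,7,"pics/c25t.png")
E
```

```text
[-0.99790101  3.24866141 -1.19511294]
```

View pics/c25.png

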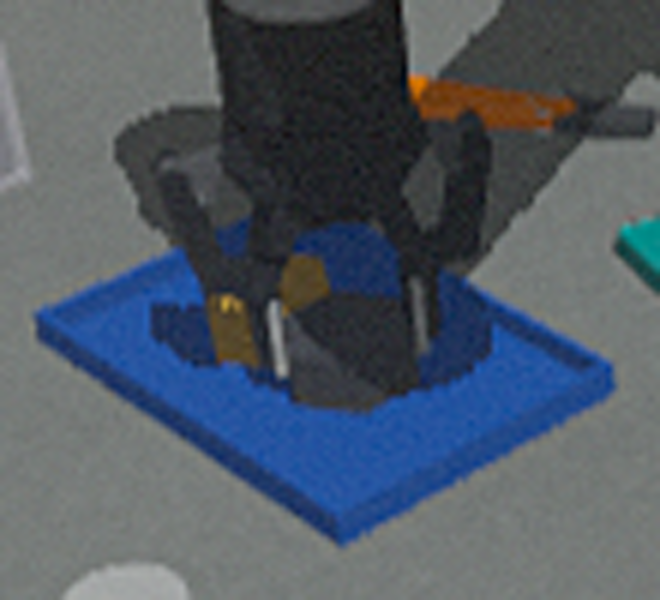

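View pics/c25t.png

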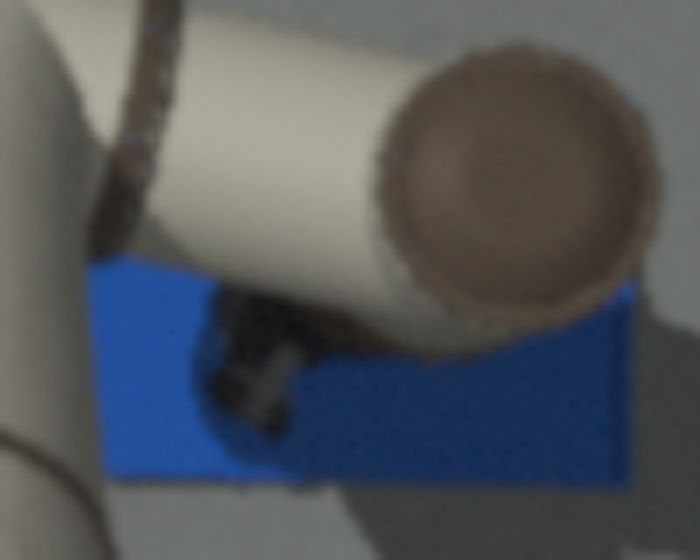

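Request:
jog_arm(
  increments=[
    [0.001,-0.0005,0,0],
    [0.002,-0.001,0,0],
    [0.003,-0.0015,0,0],
    [0.004,-0.002,0,0],
    [0.005,-0.003,0,0],
    [0.006,-0.0035,0,0],
    [0.006,-0.0035,0,0],
    [0.006,-0.0035,0.001,0],
    [0.006,-0.0035,0.001,0],
  ],
)

```text
clock: 38.92
position: [504.6, -279.5, 29.7]
ee_rot: [-0.497, 0.868, -0.002, 0.012]
contact_force: [-2.2, 2.7, 4.8]
gripper_width: 52.6
```

```bash
python3 - <<'E'
from m import *
s=read_state();print(s["contact_force"],s["wrist_torque"]);inc(504.5,-280,29)
E
```

```text
[-2.15063653  2.65919144  4.7631815 ] [0.85553826 0.73471196 0.0074869 ]
tilt [ 0.023  0.009 -1.   ] pos [ 504.6 -279.5   29.7] jaw 149.6 ->inc [ 0.0005 -0.0001  0.0007] turn 0
```

Floor contact and steady push. Release slowly and rise.

Request:
jog_arm(
  increments=[
    [0,0,0,0],
    [0,0,0,0],
    [0,0,0,0],
    [0,0,0,0],
    [0,0,-0.03,0],
    [0,0,-0.08,0],
    [0,0,-0.13,0],
    [0,0,-0.13,0],
  ],
  hand=0.5,
)

```text
clock: 39.92
position: [504.2, -281.6, 164.5]
ee_rot: [-0.497, 0.868, -0.006, 0.015]
contact_force: [-0.3, -0.7, -0.1]
gripper_width: 64.0
```

```bash
python3 - <<'E'
from m import *
inc(430,-100,200); 
im=get_image("scene");cv2.imwrite("pics/s26.png",im[:,:,::-1]);crop(im,145,145,255,225,7,"pics/c26.png")
E
```

```text
tilt [ 0.033  0.006 -0.999] pos [ 504.2 -281.6  164.5] jaw 149.6 ->inc [-0.1199  0.1549 -0.0369] turn 0
```

View pics/c26.png

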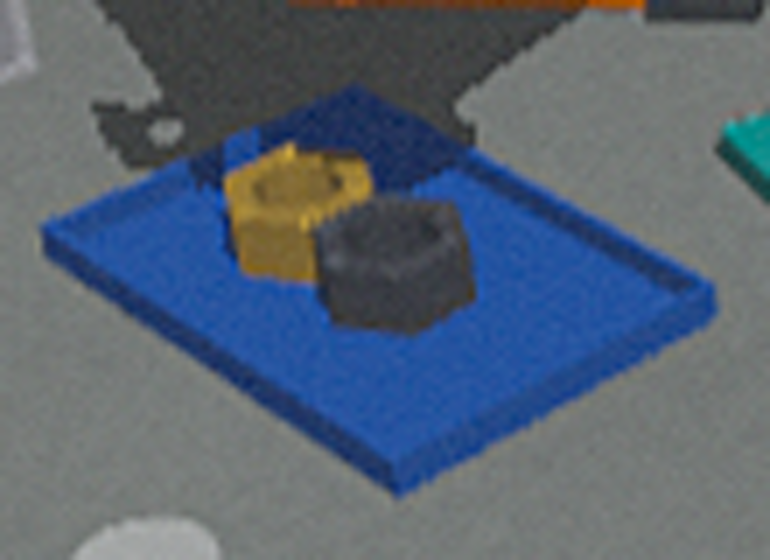

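Move the arm away to see from above.

Request:
jog_arm(
  increments=[
    [0,0,-0.03,0],
    [-0.26,0.2,-0.05,0],
    [-0.26,0.2,-0.05,0],
    [-0.26,0.2,-0.05,0],
    [-0.26,0.2,-0.05,0],
    [-0.26,0.2,-0.05,0],
    [-0.26,0.2,-0.05,0],
    [-0.26,0.2,-0.05,0],
    [-0.26,0.2,-0.05,0],
  ],
)

```text
clock: 41.1
position: [460.2, 43.2, 212.4]
ee_rot: [-0.496, 0.868, -0.003, 0.013]
contact_force: [-0.1, -0.6, 0.1]
gripper_width: 63.8
```

```bash
python3 - <<'E'
from m import *
im=get_image("scene");cv2.imwrite("pics/s27.png",im[:,:,::-1]);crop(im,160,150,230,205,11,"pics/c27.png")
im=get_image("top");cv2.imwrite("pics/t27.png",im[:,:,::-1]);crop(im,330,165,430,240,8,"pics/c27t.png")
E
```

View pics/c27.png

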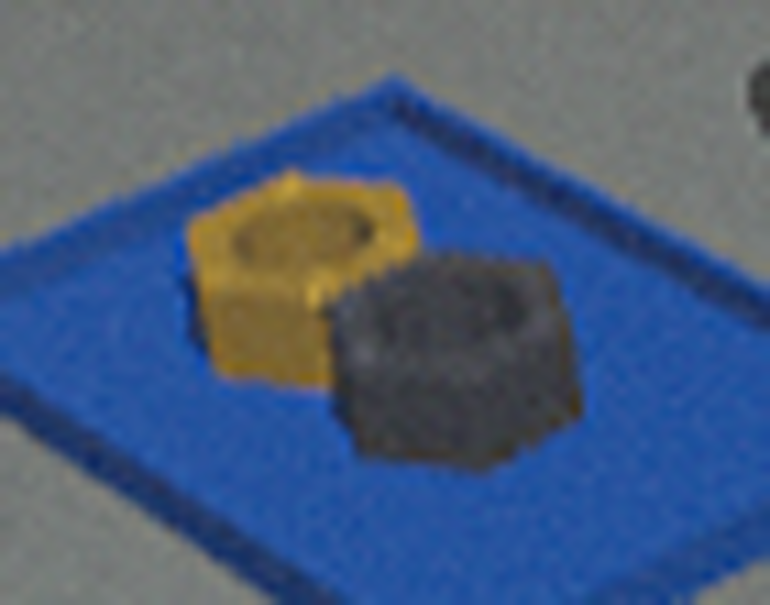

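View pics/c27t.png

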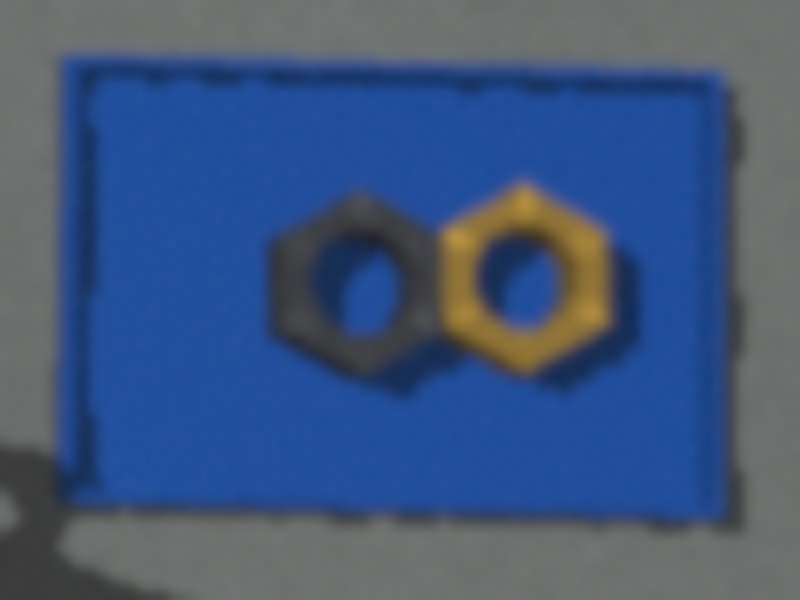

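```bash
python3 - <<'E'
from m import *
T=cv2.imread("pics/t27.png")[:,:,::-1].copy()
b=big(mask(T,lambda h,s,v:(h>12)&(h<32)&(s>80)),(396,200),16)
d=big(mask(T,lambda h,s,v:(s<110)&(v<110)),(375,200),14)
for n,c in(("brass",b),("steel",d)):
    P=cast("top",c,30)[:,:2].astype(np.float32);m=cv2.moments(P.reshape(-1,1,2)); print(n,m["m10"]/m["m00"],m["m01"]/m["m00"],cv2.contourArea(P),cv2.minAreaRect(P),P.min(0),P.max(0))
S=cv2.imread("pics/s27.png")[:,:,::-1].copy()
# bores in scene at z 30
print(cast("scene",[(160+305/11,150+238/11),(160+452/11,150+308/11)],30))
E
```

```text
brass 502.60422928861334 -334.60368666907374 2273.9650112078525 ((503.28057861328125, -335.0202941894531), (52.92034912109375, 55.83737564086914), 88.1850814819336) [ 475.46664 -361.77887] [ 531.15027 -308.09302]
steel 501.96395946581947 -280.21489647091244 2357.1756735036615 ((502.3843688964844, -279.69354248046875), (57.95057678222656, 56.763885498046875), 6.93934965133667) [ 473.3812 -310.5653] [ 531.64844 -252.66998]
[[ 505.64581652 -331.46436619   30.        ]
 [ 502.49579998 -280.05773232   30.        ]]
```

View pics/t27.png

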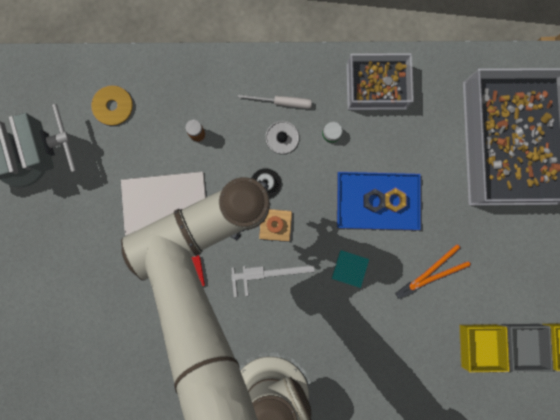

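View pics/s27.png

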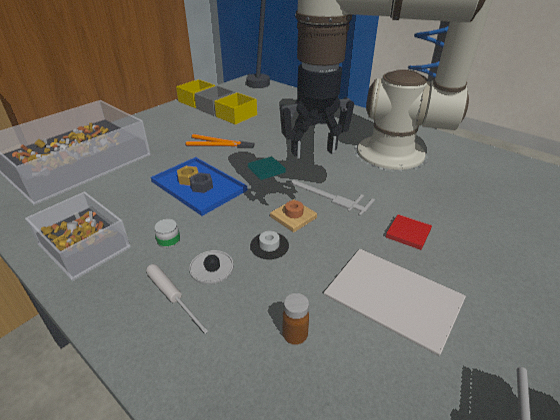

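```bash
python3 - <<'E'
from bench import *
s=read_state();print(s["clock"],s["contact_force"]);print(job_done())
E
```

```text
41.2 [-0.2122743  0.6252179 -0.1141619]
the job is handed in; nothing more can be done
None
```

I took both stacks apart, sorted all five fittings and handed the job in at 41.2 s, well under the 141 s limit. `job_done()` gives no verdict, so everything below comes from my own last checks.

- **Order:** the copper collar went first, then the cap (it had to come off before the aluminium collar), then the aluminium collar, the brass nut and the steel nut.
- **Copper collar:** it stands on the wooden block, about 3 mm from the middle. The two views disagreed on the direction: the scene view put it 2.6 mm off towards the robot, the top view about 4 mm off the other way.
- **Cap and aluminium collar:** the cap sits dome up about 1.5 mm from the dish centre, and the collar about 1.6 mm from the pad centre. Both figures are from the scene view.
- **Nuts:** both lie flat in the tray with flat faces together, after I slid the steel nut about 7 mm past first contact to seat them. Centre distance is 54.4 mm from above, against 54 mm for full contact. Their sideways offset is 0.6 to 1.6 mm from above, and about 3 mm in the scene view (which also gave only 51.5 mm between centres).
- **Jar and look-alikes:** in the last pictures they stand where they began.
- **Forces:** the contact force readings peaked at about 9 N. The tool had tilted by up to about 2° by the end.

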